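# Make up a centrifuge bucket on the balance

## Robot

A 7-joint arm with a two-finger parallel gripper is mounted at the origin on the work surface. World frame = base frame: x ahead of the robot, y to its left, z up, the work surface at z = 0. Lengths are in m, angles in rad, forces in N, time in s.
With the tool pointing down it reaches from about 0.425 to 0.925 m from the base axis. Payload 6.8 kg.
Tool frame: the origin (TCP) lies midway between the tips of the shut fingers; the grasp point (between the pads) lies 19 mm behind it; z points along the fingers, y is the direction in which the jaws open and shut (so a half turn about z gives the same grasp; the last joint's range is limited). The gripper opens to 85 mm and grips with 20 to 120 N. Pads are 22 mm wide; open, the fingers measure 114 mm over their backs; the gripper's body (76 mm by 85 mm) begins 54 mm behind the grasp point. The pads swing forward as they close: fully open they stand 13 mm farther back than shut.
Start: joints at [1.234, 0.477, 0.022, 1.555, -0.011, 1.109, -0.083], TCP at [0.153, -0.657, 0.231] pointing down, gripper open.
Joint ranges: [-2.96, 2.96], [-0.34, 2.1], [-1.41, 1.46], [0.24, 2.44], [-1.37, 4.51], [0.17, 1.92], [-2.96, 2.96]. Speed limits (rad/s): [2.39, 2.39, 3.14, 3.14, 3.14, 3.14, 3.14].

## Interface

Orientations are given as a rotation vector (axis times angle).
In Python, from bench import r gives the robot as it stands. The module is installed in compiled form; this text tells all that it offers.
- The arm moves only by the tool play_rows, never from a script. Its argument "plan" is a list of rows, each a list of 7 numbers: the shift along the world's x, y, z in mm, then the turn, a rotation vector about the world's x, y, z in rad, then the finger opening in mm, from 0 to 85.4. A call has 1 to 12 rows; each row is the pose to reach, as a shift and turn from the pose commanded when the call began; what a row does not reach only later rows make up. A row lasts 1/10 s, in which the tool goes at most 50 mm and 8.59 degrees, less where a joint would pass 70% of its speed; a pose out of reach is approached as far as the arm can. A call with a gripper value outside its range is refused whole. The fingers move at their own pace and stop on an object; "grip_force" is the grip in N (left out, the last holds). Time passes only in rows, so rows that repeat a pose let the fingers close. It gives the time, the measured TCP pose, the force and the opening at its end, in the units of the state.
- r.get_obs(): the state, without advancing time (a new reading comes with each control period).
- r.grab_frame(name): name is "side" or "top" or "wrist"; returns a dict with "color" (384x512x3 uint8, blue, green, red), "z_map" (384x512 float32, m along the optical axis (not along the pixel's ray), 0 where there is no reading), "camera_matrix" (3x3 intrinsics, pixels), "R" (3x3) and "t" (3): a world point X has camera coordinates R X + t. Camera axes: x right, y down, z forward; pixel columns grow to the right and rows downward; lengths in m; the calibration is good to about 2 mm. A picture is of the moment at which its call begins.
- r.hand_in(): hands the job in, once; it reports no verdict.
The state is a dict: "clock": time; "joints": joint angles; "qvel": joint speeds; "tau": joint torques, N m; "tcp_pos": TCP position; "orientation": TCP orientation; "contact_force": force on the tool from outside, world axes, zero at the start; "moment": the same for the moment, N m; "grip_width": finger opening in m.
Only numpy, scipy, OpenCV 4.12 (cv2) and the standard library are available. Lean on these libraries where they do the work, as an engineer would, in place of code of your own. Each camera call takes 0.05 s, during which the arm holds its last target.

## Task

Make up the centrifuge load on the balance: stand the metal bucket in the middle of the balance pan, put the adapter sleeve with the single wide bore into the bucket, then the full one of the two identical white bottles into the adapter (lift them to feel which is full), and last set the domed cap over it so that it sits level on the bucket's rim. Each piece goes fully home before the next. Leave the empty bottle standing upright on the bench, and leave the four-tube insert, the glass flask and the amber bottle standing where they are.

Things in the scene. Friction and masses are not known exactly. Their poses are not given: they have to be found in the camera images.
- pan_top (a point): Centre of the upper face of the round flat steel pan (120 mm across, 48 mm above the bench) of a low white bench balance: housing 200 by 150 mm, up to 40 mm high, blank display and keys on its low front towards the robot. It is fixed to the bench, at a different place and turn each time. z up.
- pan (a joint): How far the load presses the balance pan down on its load cell, in m: 0 when empty, 0.25 mm (0.00025) for every 100 g, at most 2 mm in this job. It is the balance's reading; nobody need touch it
- bucket_mid (a point): Round aluminium centrifuge bucket, open at the top, upright: 62 mm outside, 55 mm inside, 75 mm tall, inner floor 5 mm above its foot, 0.32 kg. Two lugs on opposite sides, along its x axis, stand out 10 mm (26 mm wide, 45 to 71 mm above the foot): grip it across its y axis. Point: its centre, 37.5 mm above the foot; z up.
- adapter_mid (a point): Grey plastic adapter sleeve with one wide round bore, upright: 48 mm outside, 98 mm tall, bore 43 mm wide, open at the top, its floor 28 mm above the foot; 0.1 kg. It goes foot down into the bucket, stands on the bucket's floor and then stands out 28 mm above the bucket's rim. Point: its centre, 49 mm above its foot; z up.
- bottle_p_mid (a point): One of two identical-looking white plastic centrifuge bottles: cylinder 37 mm across with a ribbed 36 mm screw cap, 106 mm tall, standing upright. One is full (170 to 210 g), the other empty (30 to 50 g): only lifting tells. In the adapter the full one stands on the bore's floor and stands out 36 mm above the sleeve. Point: its centre, 53 mm above its foot; z up.
- bottle_q_mid (a point): One of two identical-looking white plastic centrifuge bottles: cylinder 37 mm across with a ribbed 36 mm screw cap, 106 mm tall, standing upright. One is full (170 to 210 g), the other empty (30 to 50 g): only lifting tells. In the adapter the full one stands on the bore's floor and stands out 36 mm above the sleeve. Point: its centre, 53 mm above its foot; z up.
- cap_mid (a point): Clear plastic domed bucket cap, like an upturned cup with a grey band round its lower edge: 62 mm outside, 55 mm inside, 74 mm tall, hollow 70 mm deep; on top a grey knob 26 mm across and 26 mm high to take it by; 0.11 kg. Its lower edge rests loose on the bucket's rim, over bottle and adapter. Point: on its centre line, 50 mm above its lower edge; z up.
- insert_mid (a point): Not needed, must stay: grey sleeve of the adapter's outside size (48 mm across, 98 mm tall), but with four narrow tube bores round a thin steel stem whose black knob ends 118 mm above the foot. Loose, 0.11 kg. Point: its centre, 49 mm above its foot.
- flask_mid (a point): Not needed, must stay: conical clear glass flask, foot 62 mm across, neck 25 mm, 100 mm tall, loose. Point: 50 mm above its foot.
- reagent_mid (a point): Not needed, must stay: amber glass bottle 54 mm across, narrow neck, black screw cap, 98 mm tall, loose. Point: 49 mm above its foot.

How it is judged:
By the outcome, as a careful person would: the job done as asked, in the order asked, and still so for the second after the job is handed in, with the robot touching nothing.
It also fails if it takes over 131 s, if anything falls off the work surface, if the arm or the gripper's body presses on something with over 40 N, if the wrist force passes 120 N, or if a joint passes its speed limit or range.

## Working session

There is one attempt and no reset: what is moved stays moved. The work goes in short steps, Python scripts to look and compute and a tool call to move; the robot and the scene stay as the last step left them, time stands still between calls to the robot, and variables do not carry over. Pictures are saved under pics/ and viewed, and the job is handed in when it is done.

Besides the shell and the picture viewer there is one more tool, called after ">>>" as a command line: name --pt "numbers of a row" for each row, then --argument value for the rest. play_rows: Moves the arm, as the interface text tells. Its arguments: {"type":"object","properties":{"plan":{"type":"array"},"grip_force":{"type":"number"}},"required":["plan"]}

```bash
mkdir -p pics; cat > h.py <<'E'
import numpy as np, cv2
from bench import r
def grab(n,tag):
    f=r.grab_frame(n); cv2.imwrite(f'pics/{tag}.png',f['color']); np.savez(f'pics/{tag}.npz',**f); return f
def world(f):
    K=f['camera_matrix'];z=f['z_map'].astype(float);h,w=z.shape
    u,v=np.meshgrid(np.arange(w),np.arange(h))
    P=np.stack([(u-K[0,2])/K[0,0]*z,(v-K[1,2])/K[1,1]*z,z],-1)
    W=(P-f['t'])@f['R']; W[z==0]=np.nan
    return W
E
python3 - <<'E'
from h import *
np.set_printoptions(precision=4,suppress=True)
for n in('side','top','wrist'):
    f=grab(n,n+'0'); print(n,f['R'].tolist(),f['t'],f['camera_matrix'].tolist(),-f['R'].T@f['t'])
print(r.get_obs())
E
```

```text
side [[-0.9929496257876003, -0.11849165447555798, -0.0032815343834334014], [-0.08370954484065699, 0.7205416625972969, -0.6883403406485], [0.08392706804621923, -0.6832125879118212, -0.7253804567039268]] [0.5156 0.0992 1.0472] [[417.3514261696105, 0.0, 254.51835106354596], [0.0, 417.3514261696105, 199.00849149751872], [0.0, 0.0, 1.0]] [0.4324 0.7051 0.8296]
top [[-0.004169428271945607, -0.9999781975795158, 0.005120569646842091], [-0.9917935370844656, 0.0034808666158215908, -0.12780243880727477], [0.12778182838482732, -0.005611410983515494, -0.9917864268084157]] [0.0028 0.5176 0.9525] [[348.1072005447968, 0.0, 262.3460271237868], [0.0, 348.1072005447968, 198.53392309168342], [0.0, 0.0, 1.0]] [0.3916 0.0063 1.0108]
wrist [[0.22661653245045502, -0.9739829570060716, -0.0014651559108725908], [-0.9354528604275779, -0.21807017329102193, 0.2781606468188618], [-0.2712432361147385, -0.061665216958467946, -0.9605334496411206]] [-0.6737 -0.0357  0.3793] [[276.3225796638945, 0.0, 255.39098488617563], [0.0, 276.3225796638945, 195.95614758076613], [0.0, 0.0, 1.0]] [ 0.2222 -0.6406  0.3732]
{'clock': 0.15, 'joints': array([ 1.2339,  0.4776,  0.0223,  1.5562, -0.0115,  1.1093, -0.0831]), 'qvel': array([ 0.0007, -0.0028,  0.0006, -0.0011,  0.0014, -0.001 , -0.0005]), 'tau': array([  0.0018, -59.693 ,   1.6096, -28.1492,   0.0126,   0.0064,
        -0.    ]), 'tcp_pos': array([ 0.153 , -0.657 ,  0.2306]), 'orientation': array([-3.1197, -0.3585,  0.0004]), 'contact_force': array([ 0.1634, -0.1331,  0.5162]), 'moment': array([-0.0168, -0.0076,  0.0409]), 'grip_width': 0.08560557761189763}
```

View pics/top0.png

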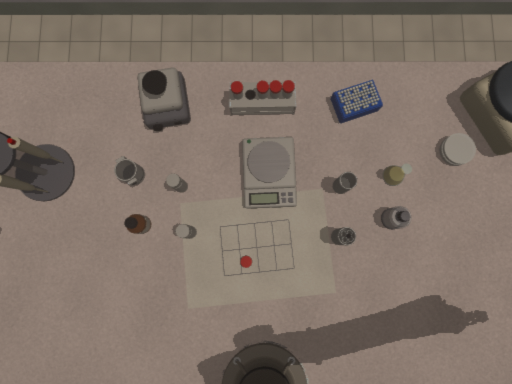

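View pics/side0.png

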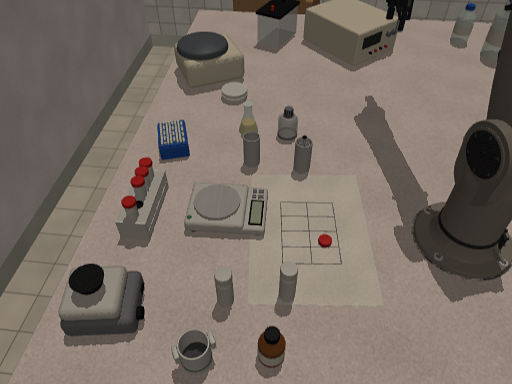

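The top view shows the bucket at (128,171), bottles at (173,182) and (182,231), amber bottle at (137,224), pan at (268,162), adapter at (346,183), insert at (344,236), flask at (396,175) and cap at (396,217). Next I'll fit their positions from the depth clouds.

```bash
cat > m.py <<'E'
from h import *
from scipy.optimize import least_squares
np.set_printoptions(precision=4,suppress=True)
F={n:dict(np.load(f'pics/{n}0.npz')) for n in('top','side')}
W={n:world(F[n]) for n in F}
allp=np.concatenate([W[n].reshape(-1,3) for n in W]); 
px={'bucket':(128,171),'bp':(173,182),'bq':(182,231),'amber':(137,224),'pan':(268,162),'adapter':(346,183),'insert':(344,236),'flask':(396,175),'cap':(396,217)}
print('bench z', [np.nanmedian(W[n][...,2]) for n in W])
for k,(u,v) in px.items():
    c=np.nanmedian(W['top'][v-2:v+3,u-2:u+3].reshape(-1,3),0)
    out=[]
    for n in W:
        P=W[n].reshape(-1,3); d=np.hypot(*(P[:,:2]-c[:2]).T); Q=P[(d<.055)&(P[:,2]>.012)]
        out.append((n,len(Q),np.nanmax(Q[:,2]).round(4) if len(Q) else None,Q[:,:2].min(0) if len(Q) else 0,Q[:,:2].max(0) if len(Q) else 0))
    print(k,c,*out,sep='\n  ')
for n,b in (('top',(100,140,200,260)),('top',(320,150,430,260)),('side',(140,240,320,384)),('side',(220,90,330,190))):
    x0,y0,x1,y1=b; im=F[n]['color'][y0:y1,x0:x1]; s=6 if n=='top' else 4
    cv2.imwrite(f'pics/c_{n}_{x0}.png',cv2.resize(im,None,fx=s*.85,fy=s*.8 if n=='side' else s*.8,interpolation=cv2.INTER_CUBIC))
E
python3 m.py
```

```text
bench z [np.float64(-0.0008471690440884144), np.float64(0.00033579706332442745)]
bucket
  [0.6006 0.3884 0.0223]
  ('top', 609, np.float64(0.0785), array([0.554 , 0.3447]), array([0.6327, 0.4072]))
  ('side', 1431, np.float64(0.0791), array([0.5502, 0.3488]), array([0.6299, 0.4114]))
bp
  [0.5529 0.2362 0.1054]
  ('top', 264, np.float64(0.1089), array([0.5407, 0.2192]), array([0.5773, 0.2555]))
  ('side', 606, np.float64(0.1096), array([0.5372, 0.2234]), array([0.5747, 0.2602]))
bq
  [0.4243 0.2094 0.1052]
  ('top', 238, np.float64(0.1096), array([0.4074, 0.1908]), array([0.4435, 0.2259]))
  ('side', 602, np.float64(0.1094), array([0.4041, 0.1952]), array([0.4406, 0.2323]))
amber
  [0.4446 0.3357 0.0752]
  ('top', 412, np.float64(0.1019), array([0.4214, 0.3216]), array([0.4743, 0.3733]))
  ('side', 884, np.float64(0.1017), array([0.4174, 0.3322]), array([0.4706, 0.3802]))
pan
  [ 0.6199 -0.0155  0.0472]
  ('top', 1159, np.float64(0.053), array([ 0.5653, -0.0695]), array([0.6747, 0.0382]))
  ('side', 1044, np.float64(0.0522), array([ 0.5655, -0.0694]), array([0.6744, 0.0389]))
adapter
  [ 0.5624 -0.2398  0.0276]
  ('top', 378, np.float64(0.1005), array([ 0.5348, -0.2502]), array([ 0.5807, -0.2038]))
  ('side', 512, np.float64(0.0999), array([ 0.5319, -0.2501]), array([ 0.5794, -0.1971]))
insert
  [ 0.41   -0.216   0.0847]
  ('top', 364, np.float64(0.1196), array([ 0.389 , -0.2412]), array([ 0.4344, -0.1948]))
  ('side', 535, np.float64(0.1213), array([ 0.3833, -0.2392]), array([ 0.431, -0.188]))
flask
  [ 0.5799 -0.373   0.0554]
  ('top', 403, np.float64(0.1027), array([ 0.5608, -0.4062]), array([ 0.6182, -0.3535]))
  ('side', 357, np.float64(0.1034), array([ 0.5567, -0.3944]), array([ 0.6111, -0.3527]))
cap
  [ 0.4606 -0.3596  0.0753]
  ('top', 536, np.float64(0.1029), array([ 0.4319, -0.4034]), array([ 0.4918, -0.3426]))
  ('side', 511, np.float64(0.1028), array([ 0.4283, -0.3916]), array([ 0.4897, -0.3362]))
```

```bash
cat > fit.py <<'E'
from m import *
print('----')
# circle fits: robust, known radius, on side-surface points + outer
spec={'bucket':(.59,.378,.031,.002,.040),'bp':(.557,.238,.0185,.01,.085),'bq':(.424,.21,.0185,.01,.085),'adapter':(.556,-.225,.024,.01,.09),'insert':(.409,-.215,.024,.01,.09),'cap':(.461,-.37,.031,.01,.065)}
for k,(x,y,R,z0,z1) in spec.items():
  for n in ('top','side','both'):
    P=allp if n=='both' else W[n].reshape(-1,3)
    d=np.hypot(P[:,0]-x,P[:,1]-y); Q=P[(abs(d-R)<.012)&(P[:,2]>max(z0,.008))&(P[:,2]<z1)]
    # keep vertical faces
    s=least_squares(lambda p:np.hypot(Q[:,0]-p[0],Q[:,1]-p[1])-R,[x,y],loss='soft_l1',f_scale=.001)
    print(k,n,len(Q),s.x,np.median(abs(s.fun)))
# rim-plane fits
for k,(x,y,R,h) in {'bucket':(.59,.378,.0295,.075),'adapter':(.556,-.225,.0228,.098),'pan':(.62,-.0155,.06,.048),'bp':(.557,.238,.018,.106),'bq':(.424,.21,.018,.106),'capknob':(.461,-.37,.013,.100)}.items():
  for n in W:
    P=W[n].reshape(-1,3); d=np.hypot(P[:,0]-x,P[:,1]-y); Q=P[(abs(P[:,2]-h)<.005)&(d<R+.012)]
    (cx,cy),rr=cv2.minEnclosingCircle(Q[:,:2].astype(np.float32))
    print(k,n,len(Q),Q.mean(0),(cx,cy),rr)
# lugs
for n in W:
    P=W[n].reshape(-1,3); c=np.array([.592,.378]); d=np.hypot(*(P[:,:2]-c).T); Q=P[(d>.0345)&(d<.05)&(P[:,2]>.04)&(P[:,2]<.08)]
    a=np.degrees(np.arctan2(*(Q[:,:2]-c).T[::-1])); print(n,np.histogram(a,36,(-180,180))[0])
E
python3 fit.py | sed -n '/----/,$p'
```

```text
----
bucket top 182 [0.59   0.3746] 0.002499799908482753
bucket side 434 [0.5887 0.3816] 0.002517786810419047
bucket both 616 [0.588  0.3797] 0.002696006753725862
bp top 92 [0.5597 0.2384] 0.000350115342661916
bp side 319 [0.556  0.2403] 0.00047407511952699335
bp both 411 [0.5564 0.2402] 0.0006512351022035651
bq top 67 [0.4258 0.2099] 0.00023289167445616696
bq side 313 [0.4224 0.2117] 0.0004854772611475981
bq both 380 [0.4227 0.2115] 0.0006386376876334164
adapter top 294 [ 0.5576 -0.226 ] 0.0017936056142535944
adapter side 427 [ 0.5554 -0.2247] 0.0012084802293599213
adapter both 721 [ 0.5563 -0.2253] 0.001464182419023581
insert top 195 [ 0.4103 -0.2188] 0.001246204812144762
insert side 370 [ 0.4073 -0.2162] 0.0009765787717330426
insert both 565 [ 0.4077 -0.2166] 0.0014105323342963813
cap top 164 [ 0.4626 -0.3748] 0.00039763739605654623
cap side 280 [ 0.459  -0.3717] 0.0009577989989334422
cap both 444 [ 0.4602 -0.3729] 0.0015838217716126982
bucket top 127 [0.5931 0.3764 0.0733] (0.5918868184089661, 0.37790754437446594) 0.03867890685796738
bucket side 331 [0.5904 0.3807 0.0735] (0.5900
[... 599 characters left out ...]
58] (0.555834949016571, 0.24117779731750488) 0.018540671095252037
bq top 153 [0.4254 0.2087 0.105 ] (0.425714910030365, 0.20902319252490997) 0.01800140179693699
bq side 223 [0.4221 0.2145 0.1059] (0.4220566153526306, 0.21313583850860596) 0.018802672624588013
capknob top 79 [ 0.4626 -0.3732  0.0992] (0.46242454648017883, -0.3744714558124542) 0.013708570040762424
capknob side 38 [ 0.4596 -0.3677  0.0993] (0.46023908257484436, -0.3677079379558563) 0.013383298180997372
top [ 0  5 12 10 13  9  0  0  0  0  0  0  0  0  0  0  0  0  5  8  6  6  5  0
  0  0  0  0  0  0  0  0  0  0  0  0]
side [23 20 13  8  8  0  0  0  0  0  0  0  0  0  0  0  0  0  0  6 11 13 16 32
  0  0  0  0  0  0  0  0  0  0  0  0]
```

View pics/c_side_140.png

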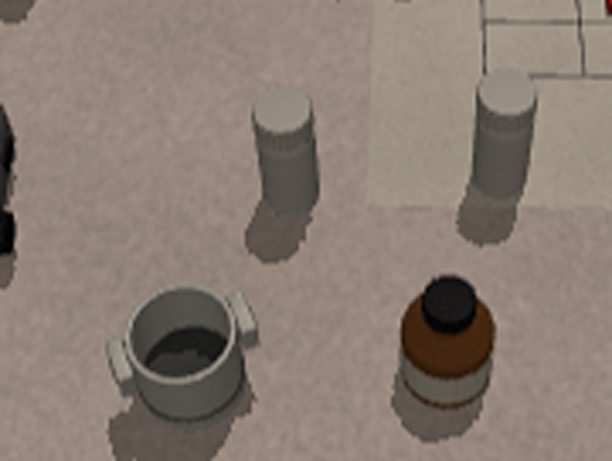

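View pics/c_top_320.png

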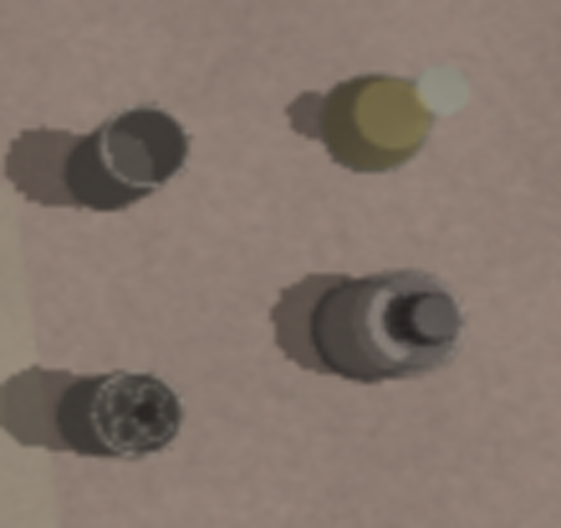

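View pics/c_top_100.png

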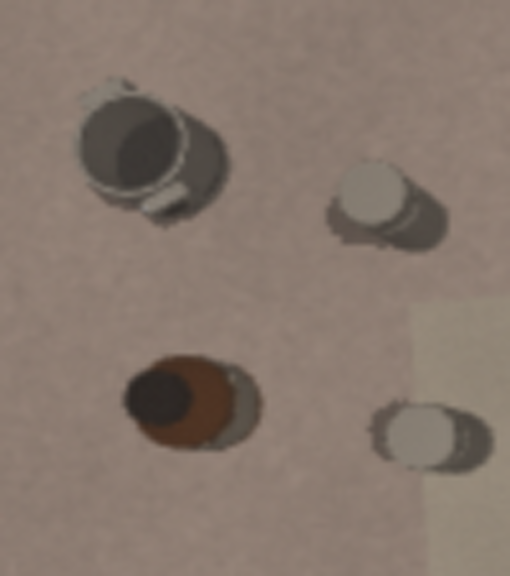

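```bash
cat > fit2.py <<'E'
from m import *
print('----')
for n in W:
    P=W[n].reshape(-1,3)
    Q=P[(P[:,2]>.0445)&(P[:,2]<.0515)&(np.hypot(P[:,0]-.62,P[:,1]+.0165)<.075)]
    (cx,cy),rr=cv2.minEnclosingCircle(Q[:,:2].astype(np.float32)); print('pan',n,len(Q),cx,cy,rr,Q.mean(0))
    c=np.array([.5915,.378]) if n=='top' else np.array([.59,.3805])
    d=np.hypot(*(P[:,:2]-c).T); Q=P[(d<.055)&(P[:,2]>.064)]
    q=Q[np.hypot(*(Q[:,:2]-c).T)>.034]
    a=2*np.arctan2(*(q[:,:2]-c).T[::-1]); print('lug axis',np.degrees(np.angle(np.exp(1j*a).mean()))/2, cv2.minAreaRect(Q[:,:2].astype(np.float32)*1000), cv2.minAreaRect(q[:,:2].astype(np.float32)*1000))
E
python3 fit2.py | sed -n '/----/,$p'
```

```text
----
pan top 1285 0.620787501335144 -0.015745973214507103 0.06230336055159569 [ 0.6218 -0.0175  0.0475]
lug axis 31.83416151649072 ((594.1447143554688, 377.07025146484375), (78.193603515625, 61.13198471069336), 63.26628112792969) ((598.752197265625, 369.0212707519531), (81.4659194946289, 42.891258239746094), 31.15513801574707)
pan side 1230 0.6131775975227356 -0.0196229238063097 0.0679875910282135 [ 0.6188 -0.0115  0.0479]
lug axis 30.85510275695555 ((590.0784912109375, 380.2149963378906), (80.11602783203125, 60.9301872253418), 61.342742919921875) ((590.5619506835938, 380.04559326171875), (81.7171859741211, 26.251869201660156), 30.67018699645996)
```

>>> play_rows --pt "50 40 30 0 0 0 85" --pt "100 80 50 0 0 0 85" --pt "150 120 60 0 0 0 85" --pt "200 160 60 0 0 0 85" --pt "240 200 60 0 0 0 85" --pt "280 240 60 0 0 0 85" --pt "310 280 60 0 0 0 85" --pt "320 300 60 0 0 0 85" --pt "320 300 60 0 0 0 85" --pt "320 300 60 0 0 0 85"

```text
clock: 1.15
tcp_pos: [0.4788, -0.3493, 0.2913]
orientation: [-3.115, -0.378, -0.005]
contact_force: [0.6, 0.7, -0.1]
grip_width: 0.0849
```

```bash
python3 - <<'E'
from h import *
grab('wrist','w1'); o=r.get_obs(); print(o['joints'],o['tcp_pos'],o['orientation'])
E
```

```text
[ 0.6564574   0.29862597 -0.15386971  1.67891933  0.04710839  1.1678979
 -0.84317408] [ 0.4759585  -0.35320125  0.29115591] [-3.11809825e+00 -3.70937111e-01 -1.47634090e-03]
```

View pics/w1.png

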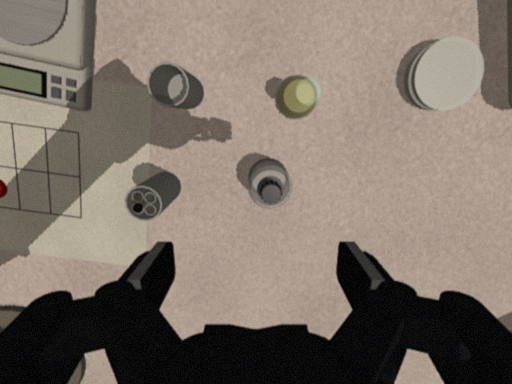

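The wrist view shows the cap near its centre at (268,185), the adapter at (170,85), the insert at (145,200) and the flask at (298,95), which agrees with the map. I'll go to the bucket next.

>>> play_rows --pt "15 50 0 0 0 0.05 85" --pt "30 100 0 0 0 0.1 85" --pt "40 145 0 0 0 0.15 85" --pt "50 195 0 0 0 0.2 85" --pt "60 245 0 0 0 0.25 85" --pt "70 290 0 0 0 0.314 85" --pt "80 340 0 0 0 0.314 85" --pt "90 390 0 0 0 0.314 85" --pt "100 440 0 0 0 0.314 85" --pt "110 490 0 0 0 0.314 85" --pt "118 540 0 0 0 0.314 85" --pt "118 590 0 0 0 0.314 85"

```text
clock: 2.4
tcp_pos: [0.5924, 0.2276, 0.2908]
orientation: [3.027, 0.836, -0.0]
contact_force: [0.9, 0.0, -0.4]
grip_width: 0.0855
```

>>> play_rows --pt "0 50 0 0 0 0 85" --pt "0 90 0 0 0 0 85" --pt "0 120 0 0 0 0 85" --pt "0 140 0 0 0 0 85" --pt "0 146 0 0 0 0 85" --pt "0 146 0 0 0 0 85" --pt "0 146 0 0 0 0 85"

```text
clock: 3.1
tcp_pos: [0.5921, 0.3716, 0.2912]
orientation: [3.026, 0.838, 0.0]
contact_force: [0.6, 0.2, -0.1]
grip_width: 0.0853
```

```bash
python3 - <<'E'
from h import *
np.set_printoptions(precision=4,suppress=True)
f=grab('wrist','w2'); o=r.get_obs(); print(o['joints'],o['tcp_pos'],o['orientation'],f['R'].tolist(),f['t'],o['contact_force'])
P=world(f).reshape(-1,3); print(np.nanmin(P,0))
for k,(x,y,R,h) in {'bucket':(.591,.379,.0295,.075),'bp':(.557,.239,.018,.106)}.items():
    d=np.hypot(P[:,0]-x,P[:,1]-y); Q=P[(abs(P[:,2]-h)<.006)&(d<R+.015)]
    if len(Q): print(k,len(Q),Q.mean(0),cv2.minEnclosingCircle(Q[:,:2].astype(np.float32)), cv2.minAreaRect(Q[np.hypot(Q[:,0]-x,Q[:,1]-y)>.0345,:2].astype(np.float32)*1000))
E
```

```text
[-0.3344  0.52   -0.4824  1.3918  0.2439  1.2891 -1.8612] [0.5922 0.3715 0.2914] [3.0264 0.8372 0.0003] [[0.5139784681341047, -0.8578004537674155, 0.002125043749467628], [-0.8241620378137197, -0.49313294193138757, 0.27852618729454054], [-0.23787196077145684, -0.14490784346788518, -0.9604262840948448]] [0.0141 0.6188 0.6314] [ 1.0538  0.2729 -0.0337]
[ 0.0089 -0.2275 -0.7534]
bucket 680 [0.5948 0.3801 0.073 ] ((0.5940475463867188, 0.3789524734020233), 0.04138126224279404) ((593.5675048828125, 379.44720458984375), (79.66996002197266, 24.69133949279785), 31.17923927307129)
bp 546 [0.5593 0.2434 0.1055] ((0.5588620901107788, 0.24113881587982178), 0.01884233020246029) ((0.0, 0.0), (0.0, 0.0), 0.0)
```

View pics/w2.png

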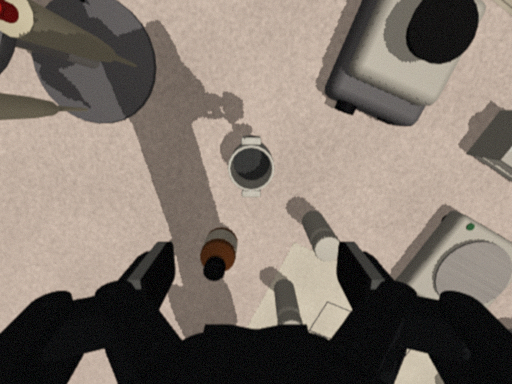

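The wrist view shows the bucket at (251,167) with its lugs along the tool's x axis, so the angle is right. I'll shift 8 mm in y and descend.

>>> play_rows --pt "0 4 -40 0 0 0 85" --pt "0 8 -85 0 0 0 85" --pt "0 8 -130 0 0 0 85" --pt "0 8 -165 0 0 0 85" --pt "0 8 -165 0 0 0 85" --pt "0 8 -165 0 0 0 85"

```text
clock: 3.75
tcp_pos: [0.5919, 0.3809, 0.1271]
orientation: [3.027, 0.84, 0.0]
contact_force: [0.5, -0.3, 1.3]
grip_width: 0.0845
```

```bash
python3 - <<'E'
from h import *
f=grab('wrist','w3'); o=r.get_obs(); print(o['tcp_pos'],o['orientation'])
P=world(f).reshape(-1,3)
d=np.hypot(P[:,0]-.592,P[:,1]-.379); Q=P[(abs(P[:,2]-.075)<.006)&(d<.047)]
if len(Q): print(len(Q),Q.mean(0),cv2.minEnclosingCircle(Q[:,:2].astype(np.float32)))
E
```

```text
[0.59251478 0.38202091 0.12868717] [-3.02636644 -0.83989804 -0.0044868 ]
2136 [0.59532563 0.38046411 0.07294534] ((0.5933305621147156, 0.37994563579559326), 0.041708752512931824)
```

View pics/w3.png

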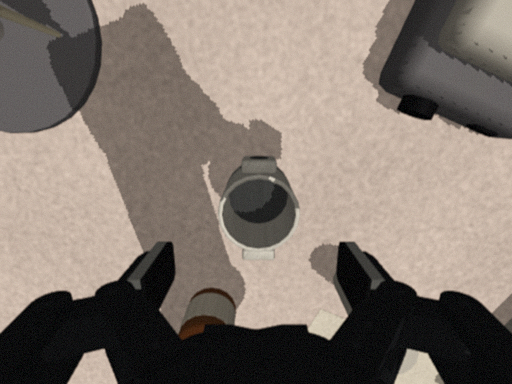

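The bucket at column 258 is centred between the fingers (mid column 256). I'll descend and grip.

>>> play_rows --pt "0 -2 -40 0 0 0 85" --pt "0 -2 -75 0 0 0 85" --pt "0 -2 -100 0 0 0 85" --pt "0 -2 -100 0 0 0 85" --pt "0 -2 -100 0 0 0 55" --pt "0 -2 -100 0 0 0 55" --pt "0 -2 -100 0 0 0 50" --pt "0 -2 -100 0 0 0 50" --pt "0 -2 -100 0 0 0 50" --pt "0 -2 -100 0 0 0 50" --grip_force 50

```text
clock: 4.8
tcp_pos: [0.5933, 0.3814, 0.0302]
orientation: [-3.025, -0.841, -0.009]
contact_force: [-0.6, -0.7, 7.6]
grip_width: 0.0618
```

```bash
python3 - <<'E'
from h import *
f=grab('wrist','w4'); o=r.get_obs(); print(o['tcp_pos'],o['orientation'],o['contact_force'],o['grip_width'])
P=world(f).reshape(-1,3)
d=np.hypot(P[:,0]-.592,P[:,1]-.379); Q=P[(abs(P[:,2]-.075)<.006)&(d<.047)]
if len(Q): print(len(Q),Q.mean(0),cv2.minEnclosingCircle(Q[:,:2].astype(np.float32)))
E
```

```text
[0.59333188 0.38142784 0.03019351] [-3.02524297 -0.8408985  -0.00896581] [ 0.04321076 -1.80838821  7.48879745] 0.06218136816508232
5762 [0.60837524 0.39034761 0.0732881 ] ((0.6026706695556641, 0.38458433747291565), 0.04547000676393509)
```

View pics/w4.png

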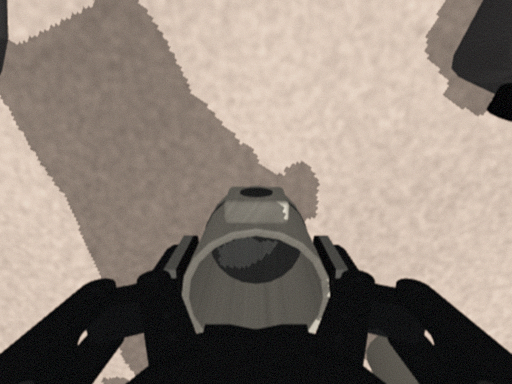

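>>> play_rows --pt "0 0 15 0 0 0 50" --pt "0 0 45 0 0 0 50" --pt "0 0 90 0 0 0 50" --pt "0 0 130 0 0 0 50" --pt "0 -30 145 0 0 0 50" --pt "0 -65 150 0 0 0 50" --pt "0 -110 150 0 0 0 50" --pt "5 -155 150 0 0 0 50" --pt "10 -200 150 0 0 0 50" --pt "15 -245 150 0 0 0 50" --pt "20 -285 150 0 0 0 50" --pt "25 -320 140 0 0 0 50"

```text
clock: 6.05
tcp_pos: [0.617, 0.0576, 0.1691]
orientation: [3.026, 0.84, 0.006]
contact_force: [1.1, 0.4, -3.0]
grip_width: 0.0616
```

>>> play_rows --pt "1 -30 -10 0 0 0 50" --pt "2 -55 -20 0 0 0 50" --pt "3 -70 -40 0 0 0 50" --pt "3 -75 -55 0 0 0 50" --pt "3 -75 -55 0 0 0 50" --pt "3 -75 -55 0 0 0 50"

```text
clock: 6.65
tcp_pos: [0.619, -0.0132, 0.1119]
orientation: [-3.025, -0.844, -0.001]
contact_force: [0.3, 0.5, -2.8]
grip_width: 0.0619
```

```bash
python3 - <<'E'
from h import *
o=r.get_obs(); print(o['tcp_pos'],o['orientation'],o['contact_force'],o['grip_width'])
for n in('top','side'):
    f=grab(n,n+'1'); c=f['color']; x0,y0,x1,y1=(220,110,320,220) if n=='top' else (160,110,290,260)
    cv2.imwrite(f'pics/c_{n}1.png',cv2.resize(c[y0:y1,x0:x1],None,fx=4,fy=4,interpolation=cv2.INTER_CUBIC))
    P=world(f).reshape(-1,3)
    for z in (.085,.1,.12,.14,.16): 
        Q=P[(abs(P[:,2]-z)<.008)&(np.hypot(P[:,0]-.62,P[:,1]+.016)<.05)]; print(n,z,len(Q),Q.min(0) if len(Q) else 0,Q.max(0) if len(Q) else 0)
E
```

```text
[ 0.61903888 -0.0132166   0.11189208] [-3.02494226e+00 -8.44352977e-01 -5.99155785e-04] [ 0.31767587  0.47056135 -2.76981092] 0.06186316788610316
top 0.085 8 [ 0.58777587 -0.01988932  0.08667444] [0.59874944 0.00709908 0.09118371]
top 0.1 26 [ 0.58762287 -0.0223121   0.09310062] [0.61437666 0.00443672 0.10745554]
top 0.12 14 [ 0.58820994 -0.0192343   0.11203326] [0.59606666 0.00706344 0.12540563]
top 0.14 16 [ 0.58815587 -0.01599381  0.13249107] [0.59547331 0.01974913 0.14694841]
top 0.16 29 [ 0.58692769 -0.01550405  0.15261069] [0.60435328 0.02192048 0.16774628]
side 0.085 47 [ 0.58575945 -0.0087147   0.07959927] [0.6420823  0.01912564 0.09273292]
side 0.1 115 [ 0.5854208  -0.01222026  0.0920849 ] [0.64579142 0.02063144 0.10762523]
side 0.12 100 [ 0.58545269 -0.04102557  0.1121077 ] [0.64206647 0.02651981 0.12772519]
side 0.14 171 [ 0.5761145  -0.04173659  0.13217231] [0.6547595  0.02897018 0.14795545]
side 0.16 116 [ 0.57784759 -0.03956621  0.15201347] [0.65426013 0.03080698 0.16792124]
```

View pics/c_side1.png

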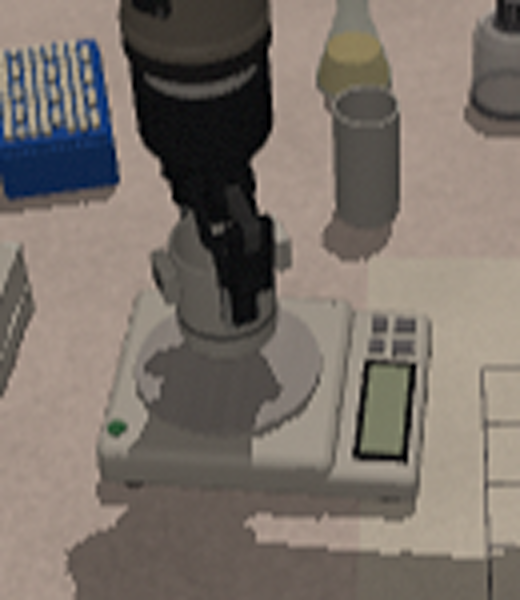

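View pics/c_top1.png

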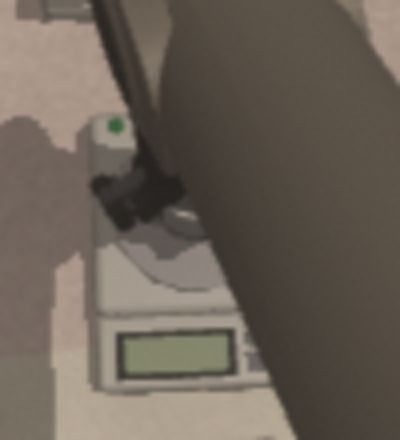

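```bash
python3 - <<'E'
from h import *
for n,(x0,y0,x1,y1) in (('top',(225,125,310,215)),('side',(175,165,280,245))):
    f=dict(np.load(f'pics/{n}0.npz'))
    cv2.imwrite(f'pics/p_{n}.png',cv2.resize(f['color'][y0:y1,x0:x1],None,fx=6,fy=6,interpolation=cv2.INTER_CUBIC))
    # project circle candidates & maximise gradient along radius
    K,R,t=f['camera_matrix'],f['R'],f['t']; g=cv2.GaussianBlur(cv2.cvtColor(f['color'],cv2.COLOR_BGR2GRAY).astype(np.float32),(0,0),.7)
    th=np.linspace(0,2*np.pi,180)
    def samp(c,rad):
        X=np.c_[c[0]+rad*np.cos(th),c[1]+rad*np.sin(th),np.full(180,.048)]@R.T+t
        p=(X@K.T); p=(p[:,:2]/p[:,2:]).astype(np.float32)
        return cv2.remap(g,p[:,0].copy(),p[:,1].copy(),cv2.INTER_LINEAR).ravel()
    best=max(((abs(samp((x,y),.0575)-samp((x,y),.0625)).mean(),x,y) for x in np.arange(.605,.632,.0005) for y in np.arange(-.03,-.0,.0005)))
    print(n,best)
E
```

```text
top (np.float32(12.390124), np.float64(0.6204999999999983), np.float64(-0.015499999999999986))
side (np.float32(21.044336), np.float64(0.6179999999999986), np.float64(-0.00849999999999998))
```

View pics/p_side.png

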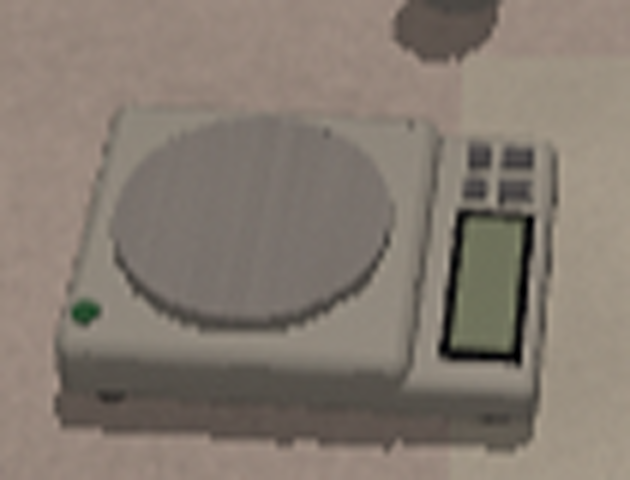

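The bucket is within about 3 mm of the pan centre in the side camera, and the TCP is on my pan estimate (.619,-.0135). I'll lower it.

>>> play_rows --pt "0 0 -12 0 0 0 50" --pt "0 0 -22 0 0 0 50" --pt "0 0 -28 0 0 0 50" --pt "0 0 -30 0 0 0 50" --pt "0 0 -31 0 0 0 50" --pt "0 0 -32 0 0 0 50" --pt "0 0 -32 0 0 0 50"

```text
clock: 7.45
tcp_pos: [0.6192, -0.015, 0.0795]
orientation: [3.027, 0.842, 0.001]
contact_force: [-0.1, 0.8, -3.2]
grip_width: 0.0617
```

>>> play_rows --pt "0 0 -1 0 0 0 50" --pt "0 0 -2 0 0 0 50" --pt "0 0 -2 0 0 0 50"

```text
clock: 7.75
tcp_pos: [0.6193, -0.015, 0.0776]
orientation: [3.026, 0.842, 0.001]
contact_force: [-0.8, 0.2, -0.7]
grip_width: 0.062
```

>>> play_rows --pt "0 0 -1 0 0 0 50" --pt "0 0 -1 0 0 0 70" --pt "0 0 -1 0 0 0 85" --pt "0 0 -1 0 0 0 85" --pt "0 0 -1 0 0 0 85" --pt "0 0 20 0 0 0 85" --pt "0 0 60 0 0 0 85" --pt "0 0 110 0 0 0 85" --pt "0 0 160 0 0 0 85" --pt "0 0 180 0 0 0 85" --pt "0 0 180 0 0 0 85" --pt "0 0 180 0 0 0 85"

```text
clock: 8.95
tcp_pos: [0.6189, -0.0151, 0.2571]
orientation: [3.026, 0.842, 0.0]
contact_force: [0.2, 0.1, 0.5]
grip_width: 0.0851
```

```bash
python3 - <<'E'
from h import *
o=r.get_obs(); print(o['tcp_pos'],o['orientation'],o['contact_force'],o['grip_width'])
f=grab('wrist','w5');s=grab('side','s5')
for g in (f,s):
    P=world(g).reshape(-1,3); Q=P[(abs(P[:,2]-.123)<.004)&(np.hypot(P[:,0]-.619,P[:,1]+.014)<.05)]
    if len(Q): print(len(Q),Q.mean(0),cv2.minEnclosingCircle(Q[:,:2].astype(np.float32)))
E
```

```text
[ 0.61885385 -0.0150705   0.25713033] [3.02631359e+00 8.41990156e-01 1.62563561e-04] [0.21391758 0.11720329 0.53128085] 0.08509993063526948
648 [ 0.62023729 -0.01446857  0.12172305] ((0.619256317615509, -0.014630270190536976), 0.03945985808968544)
114 [ 0.6140268  -0.01302598  0.12147343] ((0.6164567470550537, -0.015265853144228458), 0.039224084466695786)
```

View pics/w5.png

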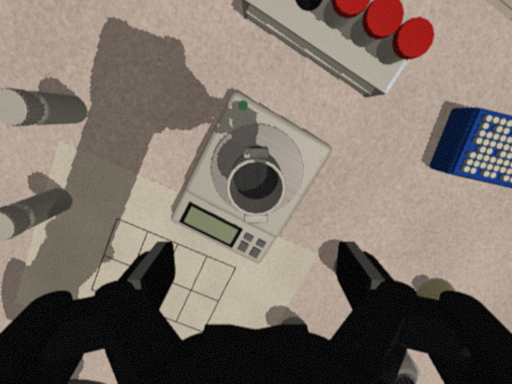

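View pics/s5.png

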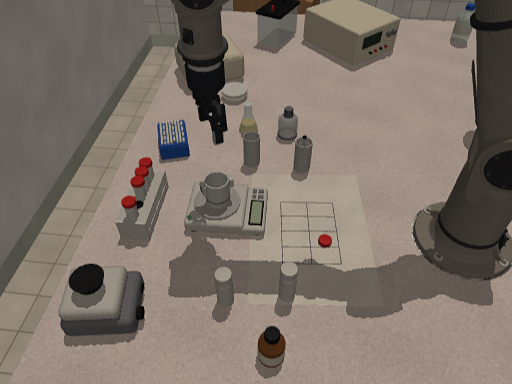

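The bucket stands upright on the pan, at wrist pixel (257,185). I'll check its centring in the wrist frame.

```bash
cat > cf.py <<'E'
from h import *
def circ(f,rad,z,xs,ys,d=.002,th=np.linspace(0,2*np.pi,240),sgn=0):
    K,R,t=f['camera_matrix'],f['R'],f['t']; g=cv2.GaussianBlur(cv2.cvtColor(f['color'],cv2.COLOR_BGR2GRAY).astype(np.float32),(0,0),.7)
    def samp(c,rad):
        X=np.c_[c[0]+rad*np.cos(th),c[1]+rad*np.sin(th),np.full(len(th),z)]@R.T+t
        p=(X@K.T); p=(p[:,:2]/p[:,2:]).astype(np.float32)
        return cv2.remap(g,p[:,0].copy(),p[:,1].copy(),cv2.INTER_LINEAR).ravel()
    return max(((np.minimum(abs(samp((x,y),rad-d)-samp((x,y),rad+d)),25).mean().round(2),x.round(4),y.round(4)) for x in xs for y in ys))
E
python3 - <<'E'
from cf import *
a=lambda c:np.arange(c-.012,c+.012,.0005)
f=dict(np.load('pics/w5.npz'))
print(circ(f,.06,.048,a(.619),a(-.015)), 'bucket inner',circ(f,.0275,.1225,a(.619),a(-.015)),'outer',circ(f,.031,.1225,a(.619),a(-.015)))
f=dict(np.load('pics/s5.npz'))
print(circ(f,.06,.048,a(.619),a(-.013)), 'bucket inner',circ(f,.0275,.1225,a(.617),a(-.013)),'outer',circ(f,.031,.1225,a(.617),a(-.013)))
f=dict(np.load('pics/w1.npz'));print('w1 adapter',circ(f,.0215,.098,a(.556),a(-.225)),circ(f,.024,.098,a(.556),a(-.225)))
print('w1 cap knob',circ(f,.013,.1,a(.461),a(-.37)))
P=world(f).reshape(-1,3)
for x,y,z,R in ((.557,-.225,.098,.024),(.461,-.371,.1,.013)):
    Q=P[(abs(P[:,2]-z)<.005)&(np.hypot(P[:,0]-x,P[:,1]-y)<R+.015)]; print(len(Q),cv2.minEnclosingCircle(Q[:,:2].astype(np.float32)))
E
```

```text
(np.float32(18.78), np.float64(0.623), np.float64(-0.0145)) bucket inner (np.float32(25.0), np.float64(0.6195), np.float64(-0.016)) outer (np.float32(19.56), np.float64(0.622), np.float64(-0.015))
(np.float32(14.89), np.float64(0.6175), np.float64(-0.009)) bucket inner (np.float32(22.88), np.float64(0.6165), np.float64(-0.0175)) outer (np.float32(20.99), np.float64(0.615), np.float64(-0.0135))
w1 adapter (np.float32(24.5), np.float64(0.558), np.float64(-0.225)) (np.float32(23.98), np.float64(0.5585), np.float64(-0.228))
w1 cap knob (np.float32(23.32), np.float64(0.459), np.float64(-0.372))
385 ((0.5586012005805969, -0.22598141431808472), 0.024126088246703148)
337 ((0.46242639422416687, -0.37198910117149353), 0.013993258588016033)
```

Bucket and pan centres agree within about 3 mm. The adapter is next, at about (.558,-.226).

>>> play_rows --pt "-15 -45 0 0 0 0 85" --pt "-29 -90 0 0 0 0 85" --pt "-42 -135 0 0 0 0 85" --pt "-55 -180 0 0 0 0 85" --pt "-60 -200 -20 0 0 0 85" --pt "-61 -211 -50 0 0 0 85" --pt "-61 -211 -90 0 0 0 85" --pt "-61 -211 -117 0 0 0 85" --pt "-61 -211 -117 0 0 0 85" --pt "-61 -211 -117 0 0 0 85"

```text
clock: 10.05
tcp_pos: [0.5576, -0.2256, 0.1396]
orientation: [-3.025, -0.842, 0.003]
contact_force: [0.3, 0.7, 1.2]
grip_width: 0.0852
```

```bash
python3 - <<'E'
from h import *
o=r.get_obs(); print(o['tcp_pos'],o['orientation'],o['contact_force'],o['grip_width'])
f=grab('wrist','w6')
P=world(f).reshape(-1,3); Q=P[(abs(P[:,2]-.097)<.004)&(np.hypot(P[:,0]-.558,P[:,1]+.226)<.04)]
print(len(Q),Q.mean(0),cv2.minEnclosingCircle(Q[:,:2].astype(np.float32)))
E
```

```text
[ 0.5575824  -0.22559124  0.13961075] [-3.02494628e+00 -8.42237158e-01  2.63473189e-03] [0.30934768 0.72683065 1.23622748] 0.08516121047813707
900 [ 0.5581108  -0.22575952  0.09713936] ((0.558180570602417, -0.2253754436969757), 0.024151332676410675)
```

View pics/w6.png

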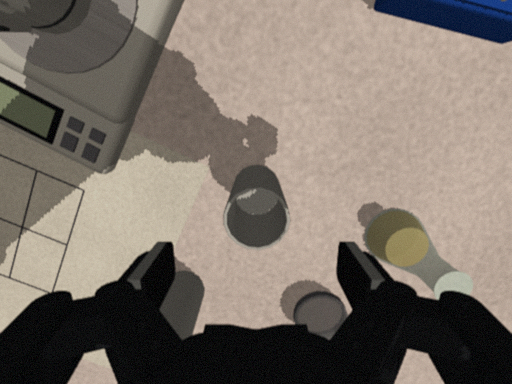

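The single-bore adapter at (256,215) is centred between the fingers. I'll descend and grip.

>>> play_rows --pt "0 0 -35 0 0 0 85" --pt "0 0 -60 0 0 0 85" --pt "0 0 -71 0 0 0 85" --pt "0 0 -71 0 0 0 60" --pt "0 0 -71 0 0 0 42" --pt "0 0 -71 0 0 0 40" --pt "0 0 -71 0 0 0 40" --pt "0 0 -71 0 0 0 40" --pt "0 0 -71 0 0 0 40" --pt "0 0 -71 0 0 0 40" --grip_force 35

```text
clock: 11.1
tcp_pos: [0.5594, -0.2262, 0.0714]
orientation: [3.025, 0.842, 0.004]
contact_force: [-1.6, 0.2, 7.5]
grip_width: 0.0464
```

>>> play_rows --pt "0 0 15 0 0 0 40" --pt "0 0 50 0 0 0 40" --pt "0 0 95 0 0 0 40" --pt "0 0 130 0 0 0 40" --pt "0 0 150 0 0 0 40" --pt "0 0 160 0 0 0 40" --pt "0 0 160 0 0 0 40" --pt "0 0 160 0 0 0 40"

```text
clock: 11.9
tcp_pos: [0.5573, -0.2259, 0.2285]
orientation: [-3.026, -0.842, 0.002]
contact_force: [0.1, 0.2, -0.8]
grip_width: 0.0467
```

```bash
python3 - <<'E'
from h import *
o=r.get_obs(); print(o['tcp_pos'],o['orientation'],o['contact_force'],o['grip_width'])
f=grab('side','s7'); cv2.imwrite('pics/s7c.png',cv2.resize(f['color'][20:200,150:350],None,fx=3,fy=3)); grab('wrist','w7')
E
```

```text
[ 0.55729334 -0.22589258  0.22847341] [-3.02597553e+00 -8.41918364e-01  2.06659425e-03] [ 0.12013431  0.16206102 -0.8222518 ] 0.04667015894785003
```

View pics/s7c.png

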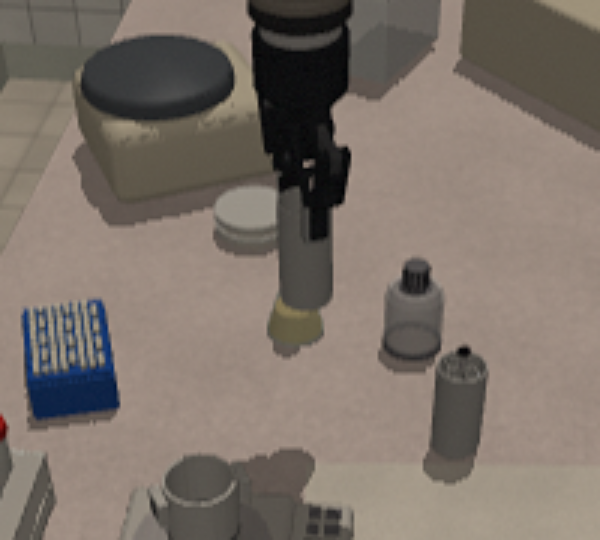

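View pics/w7.png

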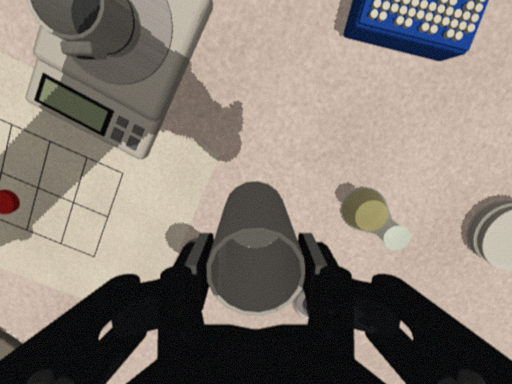

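>>> play_rows --pt "12 40 0 0 0 0 40" --pt "25 85 0 0 0 0 40" --pt "38 130 0 0 0 0 40" --pt "50 170 0 0 0 0 40" --pt "57 195 0 0 0 0 40" --pt "61 207 0 0 0 0 40" --pt "62 211 0 0 0 0 40" --pt "62 211 0 0 0 0 40" --pt "62 211 0 0 0 0 40" --pt "62 211 0 0 0 0 40"

```text
clock: 13.0
tcp_pos: [0.6198, -0.0171, 0.2291]
orientation: [3.027, 0.838, -0.001]
contact_force: [-0.6, -0.1, -1.2]
grip_width: 0.0469
```

```bash
python3 - <<'E'
from h import *
o=r.get_obs(); print(o['tcp_pos'],o['orientation'],o['contact_force'],o['grip_width'])
f=grab('side','s8'); cv2.imwrite('pics/s8c.png',cv2.resize(f['color'][80:260,140:300],None,fx=3.3,fy=3.3)); grab('wrist','w8')
f=grab('top','t8'); cv2.imwrite('pics/t8c.png',cv2.resize(f['color'][110:220,200:330],None,fx=4,fy=4))
E
```

```text
[ 0.61978801 -0.01714247  0.22914253] [ 3.02702565e+00  8.37745345e-01 -9.55605261e-04] [-0.55305389 -0.12519309 -1.16620845] 0.04693780789060128
```

View pics/s8c.png

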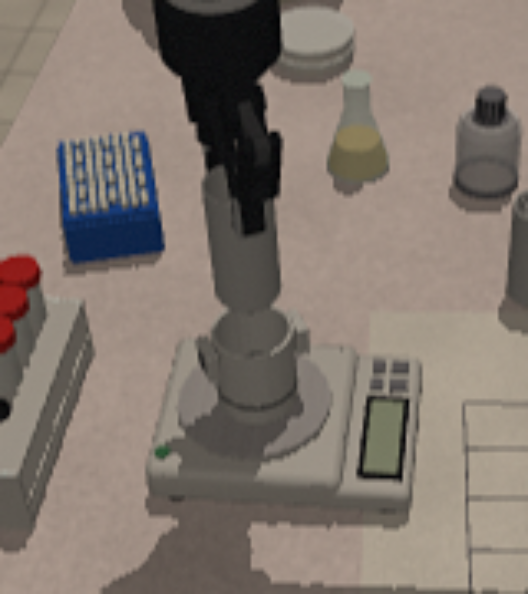

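View pics/w8.png

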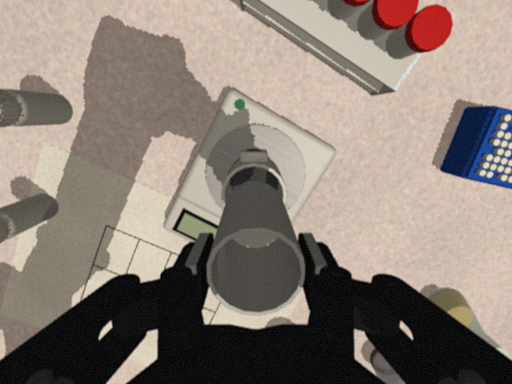

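```bash
cat > ab.py <<'E'
import sys
from h import *
from scipy.optimize import least_squares
def cyl(P,x,y,R,z0,z1):
    d=np.hypot(P[:,0]-x,P[:,1]-y); Q=P[(abs(d-R)<.008)&(P[:,2]>z0)&(P[:,2]<z1)]
    s=least_squares(lambda p:np.hypot(Q[:,0]-p[0],Q[:,1]-p[1])-R,[x,y],loss='soft_l1',f_scale=.0007); return len(Q),s.x,np.median(abs(s.fun))
if __name__=='__main__':
    P=world(dict(np.load('pics/s8.npz'))).reshape(-1,3)
    print('bucket',cyl(P,.617,-.012,.031,.055,.09)); print('adapter lo',cyl(P,.617,-.012,.024,.162,.19),'hi',cyl(P,.617,-.012,.024,.19,.215))
E
python3 ab.py
```

```text
bucket (309, array([ 0.61574481, -0.01417273]), np.float64(0.0012030526360697139))
adapter lo (184, array([ 0.61637623, -0.01657557]), np.float64(0.0006818427906730169)) hi (169, array([ 0.61654135, -0.0168619 ]), np.float64(0.0006226016861511328))
```

>>> play_rows --pt "-1 2 0 0 0 0 40" --pt "-1 2 -15 0 0 0 40" --pt "-1 2 -25 0 0 0 40" --pt "-1 2 -30 0 0 0 40" --pt "-1 2 -35 0 0 0 40" --pt "-1 2 -40 0 0 0 40" --pt "-1 2 -45 0 0 0 40" --pt "-1 2 -50 0 0 0 40" --pt "-1 2 -50 0 0 0 40"

```text
clock: 14.05
tcp_pos: [0.6186, -0.013, 0.1785]
orientation: [-3.026, -0.842, 0.002]
contact_force: [0.4, 0.4, 0.1]
grip_width: 0.0463
```

>>> play_rows --pt "0 -1 -12 0 0 0 40" --pt "0 -1 -24 0 0 0 40" --pt "0 -1 -35 0 0 0 40" --pt "0 -1 -43 0 0 0 40" --pt "0 -1 -49 0 0 0 40" --pt "0 -1 -51 0 0 0 40" --pt "0 -1 -51 0 0 0 40"

```text
clock: 14.75
tcp_pos: [0.619, -0.0139, 0.1281]
orientation: [-3.026, -0.842, 0.0]
contact_force: [0.2, 0.4, -0.7]
grip_width: 0.047
```

>>> play_rows --pt "0 0 -1 0 0 0 40" --pt "0 0 -2 0 0 0 40" --pt "0 0 -3 0 0 0 40" --pt "0 0 -4 0 0 0 40" --pt "0 0 -4 0 0 0 40"

```text
clock: 15.25
tcp_pos: [0.6189, -0.014, 0.1242]
orientation: [-3.027, -0.842, 0.0]
contact_force: [-0.5, -0.4, -1.0]
grip_width: 0.0464
```

>>> play_rows --pt "0 0 -1 0 0 0 40" --pt "0 0 -1.5 0 0 0 40" --pt "0 0 -1.5 0 0 0 40"

```text
clock: 15.55
tcp_pos: [0.6192, -0.0139, 0.1231]
orientation: [3.026, 0.842, 0.001]
contact_force: [-0.3, 0.6, 1.1]
grip_width: 0.0464
```

>>> play_rows --pt "0 0 0 0 0 0 55" --pt "0 0 0 0 0 0 70" --pt "0 0 0 0 0 0 80" --pt "0 0 20 0 0 0 80" --pt "0 0 60 0 0 0 85" --pt "0 0 100 0 0 0 85" --pt "0 0 140 0 0 0 85" --pt "0 0 160 0 0 0 85" --pt "0 0 160 0 0 0 85" --pt "0 0 160 0 0 0 85"

```text
clock: 16.55
tcp_pos: [0.6189, -0.0141, 0.2826]
orientation: [3.026, 0.842, 0.0]
contact_force: [0.3, -0.2, -1.0]
grip_width: 0.0849
```

```bash
python3 - <<'E'
from h import *
o=r.get_obs(); print(o['tcp_pos'],o['orientation'],o['contact_force'],o['grip_width'])
f=grab('side','s9'); cv2.imwrite('pics/s9c.png',cv2.resize(f['color'][100:260,140:300],None,fx=3.3,fy=3.3)); 
P=world(f).reshape(-1,3);g=grab('wrist','w9');V=world(g).reshape(-1,3)
for p in(P,V):
  Q=p[(p[:,2]>.135)&(p[:,2]<.17)&(np.hypot(p[:,0]-.618,p[:,1]+.014)<.03)]; print(len(Q),np.percentile(Q[:,2],[50,90,98]))
  Q=Q[Q[:,2]>.145]
  print(cv2.minEnclosingCircle(Q[:,:2].astype(np.float32)), np.polyfit(Q[:,0],Q[:,2],1)[0],np.polyfit(Q[:,1],Q[:,2],1)[0])
E
```

```text
[ 0.61889491 -0.01405538  0.28263264] [3.02639493e+00 8.41973426e-01 1.82110436e-04] [ 0.32957812 -0.23433118 -0.96155858] 0.08485031889618362
204 [0.1445321  0.15028322 0.15168527]
((0.6155116558074951, -0.011451244354248047), 0.025990119203925133) -0.010349033648679421 0.011685251573087956
605 [0.14895488 0.15043647 0.15097807]
((0.6181097626686096, -0.013129333965480328), 0.02403855510056019) 0.012964662772254424 0.012108361348253016
```

View pics/s9c.png

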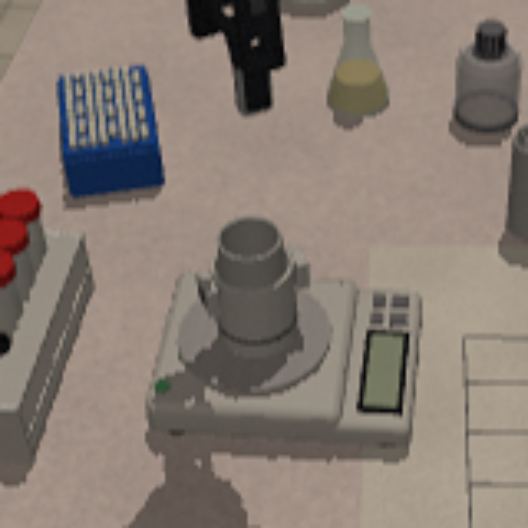

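View pics/w9.png

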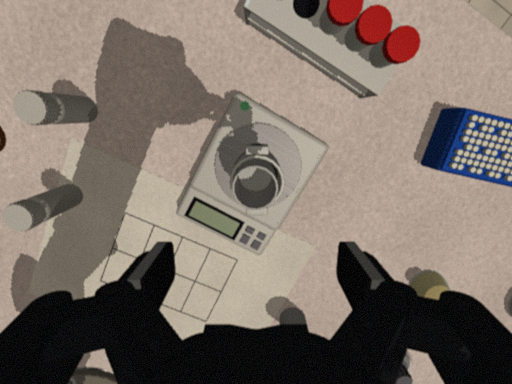

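The adapter rim is at z≈.150 and level, so it is fully home, with its centre at (.618,-.013). Now bottle p, the one near (.559,.240).

>>> play_rows --pt "-10 40 0 0 0 0 85" --pt "-20 85 0 0 0 0 85" --pt "-30 130 0 0 0 0 85" --pt "-42 175 0 0 0 0 85" --pt "-52 220 -20 0 0 0 85" --pt "-58 245 -50 0 0 0 85" --pt "-60 254 -90 0 0 0 85" --pt "-60 254 -125 0 0 0 85" --pt "-60 254 -130 0 0 0 85" --pt "-60 254 -130 0 0 0 85"

```text
clock: 17.65
tcp_pos: [0.5582, 0.2393, 0.1514]
orientation: [3.026, 0.842, -0.006]
contact_force: [-0.1, 0.5, 0.3]
grip_width: 0.085
```

```bash
python3 - <<'E'
from h import *
o=r.get_obs(); print(o['tcp_pos'],o['orientation'],o['contact_force'],o['grip_width'])
f=grab('wrist','w10')
P=world(f).reshape(-1,3); Q=P[(abs(P[:,2]-.105)<.004)&(np.hypot(P[:,0]-.558,P[:,1]-.240)<.04)]
print(len(Q),Q.mean(0),cv2.minEnclosingCircle(Q[:,:2].astype(np.float32)))
E
```

```text
[0.55817906 0.23925721 0.15136302] [ 3.0262075   0.84176787 -0.00578217] [-0.05469406  0.54673925  0.33071187] 0.08496038472014301
1850 [0.55963751 0.24116256 0.10583653] ((0.5584065914154053, 0.2404697984457016), 0.019005492329597473)
```

View pics/w10.png

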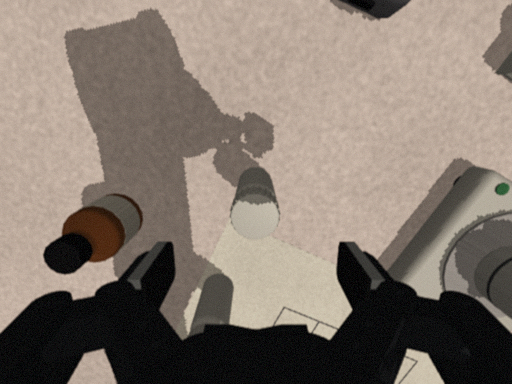

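>>> play_rows --pt "0.5 1 -35 0 0 0 85" --pt "0.5 1 -65 0 0 0 85" --pt "0.5 1 -78 0 0 0 85" --pt "0.5 1 -78 0 0 0 55" --pt "0.5 1 -78 0 0 0 32" --pt "0.5 1 -78 0 0 0 28" --pt "0.5 1 -78 0 0 0 28" --pt "0.5 1 -78 0 0 0 28" --pt "0.5 1 -78 0 0 0 28" --pt "0.5 1 -78 0 0 0 28" --pt "0.5 1 -78 0 0 0 28" --grip_force 35

```text
clock: 18.8
tcp_pos: [0.5608, 0.2417, 0.0768]
orientation: [-3.026, -0.842, -0.005]
contact_force: [-1.0, -1.4, 7.8]
grip_width: 0.0354
```

>>> play_rows --pt "0 0 10 0 0 0 28" --pt "0 0 30 0 0 0 28" --pt "0 0 50 0 0 0 28" --pt "0 0 60 0 0 0 28" --pt "0 0 60 0 0 0 28" --pt "0 0 60 0 0 0 28" --pt "0 0 60 0 0 0 28"

```text
clock: 19.5
tcp_pos: [0.5589, 0.2405, 0.1337]
orientation: [3.026, 0.842, -0.003]
contact_force: [-0.6, -0.2, -2.2]
grip_width: 0.0349
```

```bash
python3 - <<'E'
from h import *
for i in range(5):
    f=r.grab_frame('top'); o=r.get_obs(); print(o['tcp_pos'],o['contact_force'],o['grip_width'],o['moment'])
E
```

```text
[0.55888187 0.24059551 0.13371443] [-0.93839042 -0.20546442 -1.88077307] 0.03510584770690779 [ 0.02544347 -0.02916621 -0.02511886]
[0.55895828 0.24066598 0.13377825] [-0.60289005  0.4816778  -1.84280391] 0.03523939597393853 [-0.00998833 -0.00988826  0.0077597 ]
[0.55906577 0.24079834 0.13393207] [ 0.21862906  0.30042873 -1.81873886] 0.03516442210186459 [-0.01539944  0.07336523 -0.08674605]
[0.55917857 0.24089918 0.13410184] [-0.33031114 -0.13942492 -2.14717055] 0.03508893182834112 [-0.00877145 -0.03926293 -0.01206275]
[0.55928179 0.24092364 0.13424401] [-0.16695698 -0.79771956 -1.49875155] 0.034843732472948856 [-0.01009516 -0.03474654  0.02833849]
```

The mean vertical load is about −1.85 N against roughly 0 unloaded. That is about 190 g, so this is the full bottle. I'll carry it to the adapter.

>>> play_rows --pt "0 0 40 0 0 0 28" --pt "0 0 80 0 0 0 28" --pt "4 -20 110 0 0 0 28" --pt "12 -55 120 0 0 0 28" --pt "22 -98 120 0 0 0 28" --pt "32 -140 120 0 0 0 28" --pt "42 -180 120 0 0 0 28" --pt "52 -220 120 0 0 0 28" --pt "57 -243 120 0 0 0 28" --pt "59 -252 120 0 0 0 28" --pt "59 -254 120 0 0 0 28" --pt "59 -254 120 0 0 0 28"

```text
clock: 20.95
tcp_pos: [0.6182, -0.0111, 0.2547]
orientation: [-3.025, -0.845, 0.0]
contact_force: [0.4, -0.0, -2.8]
grip_width: 0.0345
```

>>> play_rows --pt "0 0 0 0 0 0 28" --pt "0 0 0 0 0 0 28" --pt "0 0 0 0 0 0 28"

```text
clock: 21.25
tcp_pos: [0.6184, -0.0117, 0.2549]
orientation: [-3.026, -0.845, -0.0]
contact_force: [-0.2, 0.9, -1.9]
grip_width: 0.0348
```

```bash
python3 - <<'E'
from h import *
from ab import cyl
o=r.get_obs(); print(o['tcp_pos'],o['orientation'],o['contact_force'],o['grip_width'])
f=grab('side','s11'); cv2.imwrite('pics/s11c.png',cv2.resize(f['color'][60:240,140:300],None,fx=3.3,fy=3.3)); grab('wrist','w11')
P=world(f).reshape(-1,3)
print('adapter',cyl(P,.616,-.012,.024,.127,.148)); print('bottle lo',cyl(P,.616,-.013,.0185,.18,.21),'hi',cyl(P,.616,-.013,.0185,.21,.24))
E
```

```text
[ 0.61841918 -0.01174553  0.25489919] [-3.02564053e+00 -8.44821405e-01 -2.38940437e-04] [-0.19825358  0.88011741 -1.94639459] 0.03479054829530555
adapter (235, array([ 0.61531065, -0.01181331]), np.float64(0.0012119189437772987))
bottle lo (156, array([ 0.61360184, -0.01288727]), np.float64(0.0006758691589323299)) hi (163, array([ 0.61389377, -0.01286036]), np.float64(0.0005298640021484391))
```

View pics/s11c.png

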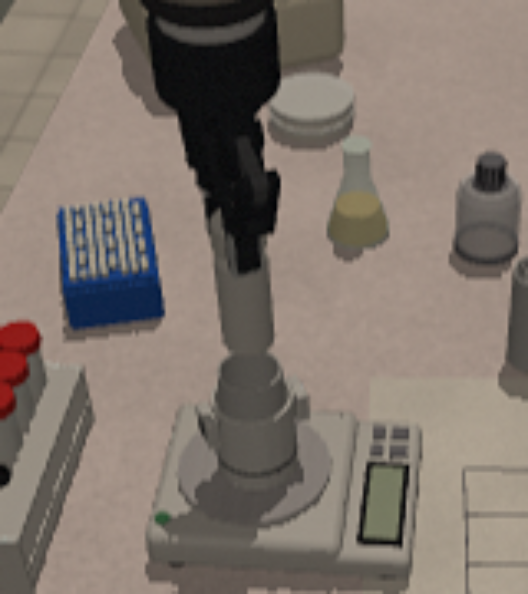

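View pics/w11.png

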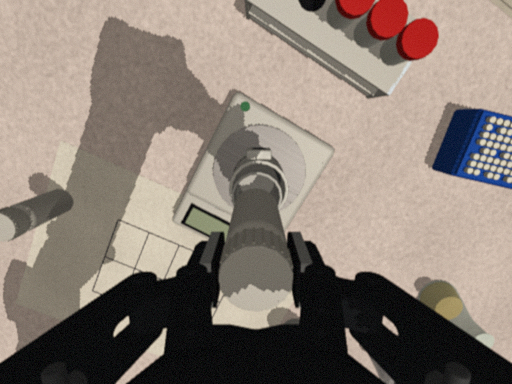

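>>> play_rows --pt "1.5 0 0 0 0 0 28" --pt "1.5 0 -10 0 0 0 28" --pt "1.5 0 -18 0 0 0 28" --pt "1.5 0 -24 0 0 0 28" --pt "1.5 0 -28 0 0 0 28" --pt "1.5 0 -32 0 0 0 28" --pt "1.5 0 -36 0 0 0 28" --pt "1.5 0 -40 0 0 0 28" --pt "1.5 0 -45 0 0 0 28" --pt "1.5 0 -45 0 0 0 28"

```text
clock: 22.35
tcp_pos: [0.6196, -0.013, 0.209]
orientation: [-3.026, -0.842, 0.002]
contact_force: [0.2, -0.0, -1.6]
grip_width: 0.0349
```

>>> play_rows --pt "0 0 -12 0 0 0 28" --pt "0 0 -24 0 0 0 28" --pt "0 0 -34 0 0 0 28" --pt "0 0 -42 0 0 0 28" --pt "0 0 -47 0 0 0 28" --pt "0 0 -49 0 0 0 28" --pt "0 0 -49 0 0 0 28"

```text
clock: 23.05
tcp_pos: [0.62, -0.0129, 0.1606]
orientation: [-3.026, -0.842, 0.0]
contact_force: [0.5, -0.2, -2.1]
grip_width: 0.035
```

>>> play_rows --pt "0 0 -1 0 0 0 28" --pt "0 0 -2 0 0 0 28" --pt "0 0 -3 0 0 0 28" --pt "0 0 -3 0 0 0 28"

```text
clock: 23.45
tcp_pos: [0.62, -0.013, 0.1578]
orientation: [3.027, 0.842, 0.0]
contact_force: [-0.5, -0.2, -2.6]
grip_width: 0.035
```

>>> play_rows --pt "0 0 -1 0 0 0 28" --pt "0 0 -2 0 0 0 28" --pt "0 0 -2 0 0 0 28"

```text
clock: 23.75
tcp_pos: [0.6203, -0.0129, 0.1561]
orientation: [3.026, 0.842, 0.001]
contact_force: [-0.4, 0.4, 0.7]
grip_width: 0.0347
```

>>> play_rows --pt "0 0 -1 0 0 0 28" --pt "0 0 -1 0 0 0 28"

```text
clock: 23.95
tcp_pos: [0.6204, -0.0128, 0.1553]
orientation: [3.026, 0.842, 0.001]
contact_force: [-0.5, -0.6, 4.1]
grip_width: 0.035
```

The bottle is on the floor, with contact rising to 4 N. I'll release and retreat.

>>> play_rows --pt "0 0 0 0 0 0 45" --pt "0 0 0 0 0 0 60" --pt "0 0 0 0 0 0 70" --pt "0 0 20 0 0 0 75" --pt "0 0 60 0 0 0 75" --pt "0 0 100 0 0 0 75" --pt "0 0 130 0 0 0 75" --pt "0 0 140 0 0 0 75" --pt "0 0 140 0 0 0 75" --pt "0 0 140 0 0 0 75"

```text
clock: 24.95
tcp_pos: [0.6193, -0.0132, 0.2932]
orientation: [-3.026, -0.842, 0.003]
contact_force: [-0.7, -0.4, -0.1]
grip_width: 0.075
```

```bash
python3 - <<'E'
from h import *
o=r.get_obs(); print(o['tcp_pos'],o['orientation'],o['contact_force'],o['grip_width'])
f=grab('side','s12'); cv2.imwrite('pics/s12c.png',cv2.resize(f['color'][100:260,140:300],None,fx=3.3,fy=3.3)); 
P=world(f).reshape(-1,3);g=grab('wrist','w12');V=world(g).reshape(-1,3)
for p in(P,V):
  Q=p[(p[:,2]>.175)&(p[:,2]<.20)&(np.hypot(p[:,0]-.618,p[:,1]+.014)<.03)]; print('bottle',len(Q),np.percentile(Q[:,2],[50,90]),cv2.minEnclosingCircle(Q[:,:2].astype(np.float32)))
  Q=p[(p[:,2]>.143)&(p[:,2]<.157)&(np.hypot(p[:,0]-.618,p[:,1]+.014)<.035)]; print('adapter',len(Q),np.percentile(Q[:,2],[50,90]),cv2.minEnclosingCircle(Q[:,:2].astype(np.float32)))
  Q=p[(abs(p[:,2]-.121)<.004)&(np.hypot(p[:,0]-.618,p[:,1]+.014)<.05)]; print('bucket',len(Q),cv2.minEnclosingCircle(Q[:,:2].astype(np.float32)))
E
```

```text
[ 0.61931873 -0.01318978  0.29318457] [-3.02630112 -0.84195622  0.00338747] [-0.65525769 -0.39344748 -0.07043785] 0.07503639177642886
bottle 170 [0.18471213 0.18649508] ((0.6141080260276794, -0.011055056005716324), 0.019182145595550537)
adapter 136 [0.148918   0.15539344] ((0.6144998669624329, -0.011056742630898952), 0.02414693683385849)
bucket 144 ((0.6183391809463501, -0.016484854742884636), 0.03983217850327492)
bottle 1159 [0.18543342 0.18626333] ((0.6180175542831421, -0.014199024066329002), 0.018923485651612282)
adapter 344 [0.14942308 0.15491993] ((0.6182741522789001, -0.013002308085560799), 0.02392386458814144)
bucket 497 ((0.6257983446121216, -0.012288152240216732), 0.03480239585042)
```

View pics/s12c.png

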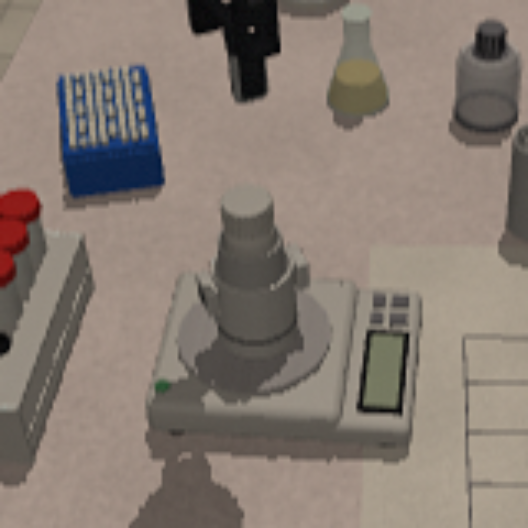

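View pics/w12.png

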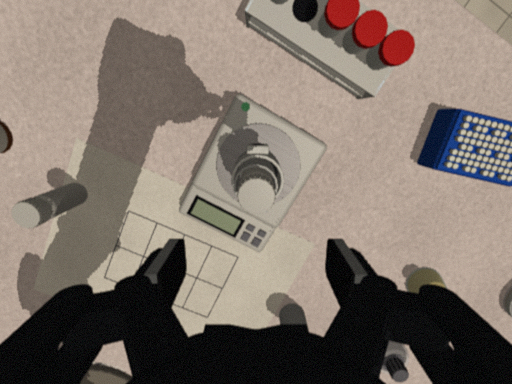

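The bottle's top is at .186 as expected, and it stands concentric. The cap comes next.

>>> play_rows --pt "-18 -42 0 0 0 0 75" --pt "-36 -84 0 0 0 0 75" --pt "-54 -125 0 0 0 0 75" --pt "-72 -167 0 0 0 0 75" --pt "-90 -208 0 0 0 0 75" --pt "-108 -249 0 0 0 0 75" --pt "-126 -290 0 0 0 0 75" --pt "-144 -330 -20 0 0 0 75" --pt "-155 -352 -50 0 0 0 75" --pt "-157 -359 -90 0 0 0 75" --pt "-157 -359 -120 0 0 0 75" --pt "-157 -359 -130 0 0 0 75"

```text
clock: 26.25
tcp_pos: [0.4601, -0.3706, 0.16]
orientation: [-3.021, -0.839, 0.008]
contact_force: [0.2, 0.4, -0.0]
grip_width: 0.0748
```

>>> play_rows --pt "0 0 0 0 0 0 75" --pt "0 0 0 0 0 0 75"

```text
clock: 26.45
tcp_pos: [0.464, -0.3718, 0.1657]
orientation: [3.026, 0.843, 0.002]
contact_force: [1.0, -0.2, 0.2]
grip_width: 0.0752
```

```bash
python3 - <<'E'
from h import *
o=r.get_obs(); print(o['tcp_pos'],o['orientation'],o['contact_force'],o['grip_width'],o['joints'])
f=grab('wrist','w13')
P=world(f).reshape(-1,3); Q=P[(abs(P[:,2]-.099)<.005)&(np.hypot(P[:,0]-.462,P[:,1]+.372)<.03)]
print(len(Q),Q.mean(0),cv2.minEnclosingCircle(Q[:,:2].astype(np.float32)))
E
```

```text
[ 0.46396929 -0.37184997  0.16574205] [3.02555800e+00 8.43209853e-01 1.56442359e-03] [ 1.04429483 -0.22674658  0.1813408 ] 0.07521544117169483 [ 0.79926309  0.43222788 -0.2956269   1.80153549  0.15271049  0.92884987
 -0.58948031]
821 [ 0.46311547 -0.37143792  0.09958728] ((0.4621390402317047, -0.3719184994697571), 0.013909918256103992)
```

View pics/w13.png

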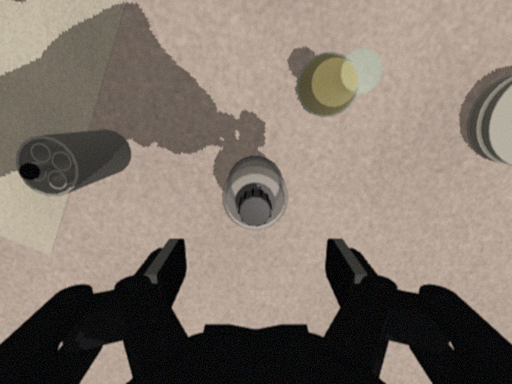

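>>> play_rows --pt "-1 0 -35 0 0 0 75" --pt "-1 0 -65 0 0 0 75" --pt "-1 0 -82 0 0 0 75" --pt "-1 0 -88 0 0 0 60" --pt "-1 0 -88 0 0 0 60" --pt "-1 0 -88 0 0 0 60"

```text
clock: 27.1
tcp_pos: [0.4632, -0.3726, 0.0785]
orientation: [3.024, 0.842, 0.003]
contact_force: [0.1, -0.8, 0.3]
grip_width: 0.0604
```

>>> play_rows --pt "0 0 -1 0 0 0 40" --pt "0 0 -1 0 0 0 25" --pt "0 0 -1 0 0 0 18" --pt "0 0 -1 0 0 0 18" --pt "0 0 -1 0 0 0 18" --pt "0 0 -1 0 0 0 18" --pt "0 0 -1 0 0 0 18" --grip_force 45

```text
clock: 27.8
tcp_pos: [0.4625, -0.3723, 0.0768]
orientation: [3.026, 0.842, 0.001]
contact_force: [-0.9, 1.1, 6.0]
grip_width: 0.0247
```

>>> play_rows --pt "0 0 15 0 0 0 18" --pt "0 0 50 0 0 0 18" --pt "0 0 95 0 0 0 18" --pt "0 0 140 0 0 0 18" --pt "0 0 180 0 0 0 18" --pt "0 0 205 0 0 0 18" --pt "0 0 212 0 0 0 18" --pt "0 0 212 0 0 0 18" --pt "0 0 212 0 0 0 18"

```text
clock: 28.7
tcp_pos: [0.4611, -0.3715, 0.2862]
orientation: [-3.025, -0.842, 0.003]
contact_force: [-0.8, -0.3, -0.9]
grip_width: 0.0246
```

```bash
python3 - <<'E'
from h import *
o=r.get_obs(); print(o['tcp_pos'],o['orientation'],o['contact_force'],o['grip_width'],o['joints'])
f=grab('side','s14'); cv2.imwrite('pics/s14c.png',cv2.resize(f['color'][20:200,200:380],None,fx=3.3,fy=3.3)); grab('wrist','w14')
E
```

```text
[ 0.46114241 -0.37147993  0.28619119] [-3.02465207e+00 -8.41693216e-01  2.73801336e-03] [-0.81598443 -0.27754131 -0.93374408] 0.02460764261221713 [ 0.81818221  0.31529083 -0.31054271  1.6761577   0.1029617   1.16889318
 -0.54657638]
```

View pics/s14c.png

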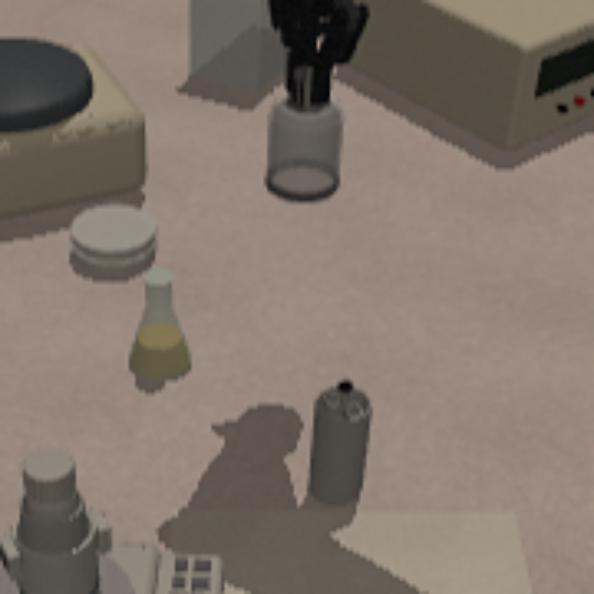

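View pics/w14.png

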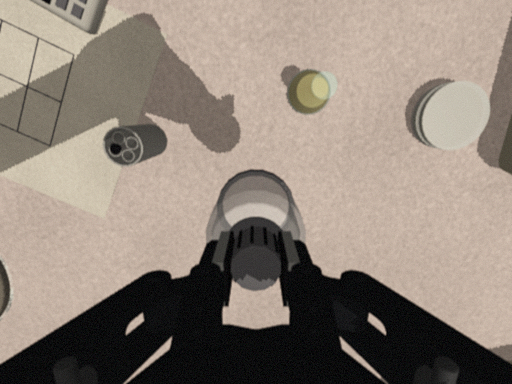

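>>> play_rows --pt "12 28 0 0 0 0 18" --pt "29 66 4 0 0 0 18" --pt "47 107 4 0 0 0 18" --pt "65 148 4 0 0 0 18" --pt "83 189 4 0 0 0 18" --pt "101 229 4 0 0 0 18" --pt "119 268 4 0 0 0 18" --pt "134 303 4 0 0 0 18" --pt "147 331 4 0 0 0 18" --pt "154 348 4 0 0 0 18" --pt "158 356 4 0 0 0 18" --pt "158 356 4 0 0 0 18"

```text
clock: 30.0
tcp_pos: [0.6198, -0.0149, 0.2906]
orientation: [-3.025, -0.845, 0.003]
contact_force: [-0.1, 1.1, -0.7]
grip_width: 0.0249
```

>>> play_rows --pt "0 0 0 0 0 0 18" --pt "0 0 0 0 0 0 18" --pt "0 0 0 0 0 0 18"

```text
clock: 30.3
tcp_pos: [0.6198, -0.0175, 0.2918]
orientation: [3.027, 0.839, -0.001]
contact_force: [-0.2, 0.5, -1.0]
grip_width: 0.0247
```

```bash
python3 - <<'E'
from h import *
from ab import cyl
o=r.get_obs(); print(o['tcp_pos'],o['orientation'],o['contact_force'],o['grip_width'])
f=grab('side','s15'); cv2.imwrite('pics/s15c.png',cv2.resize(f['color'][40:240,140:300],None,fx=3,fy=3)); grab('wrist','w15')
P=world(f).reshape(-1,3)
print('bucket',cyl(P,.616,-.0135,.031,.055,.088)); print('cap',cyl(P,.616,-.013,.031,.21,.225),cyl(P,.616,-.013,.031,.225,.26))
E
```

```text
[ 0.61979191 -0.01750791  0.29178249] [ 3.02690211e+00  8.38840666e-01 -5.20244122e-04] [-0.22318976  0.47151892 -1.0485723 ] 0.02470543085121574
bucket (218, array([ 0.61595913, -0.01517378]), np.float64(0.0006327764915312478))
cap (100, array([ 0.61669646, -0.0172099 ]), np.float64(0.0006749014934775005)) (338, array([ 0.61703461, -0.01730095]), np.float64(0.0006491605459455832))
```

View pics/s15c.png

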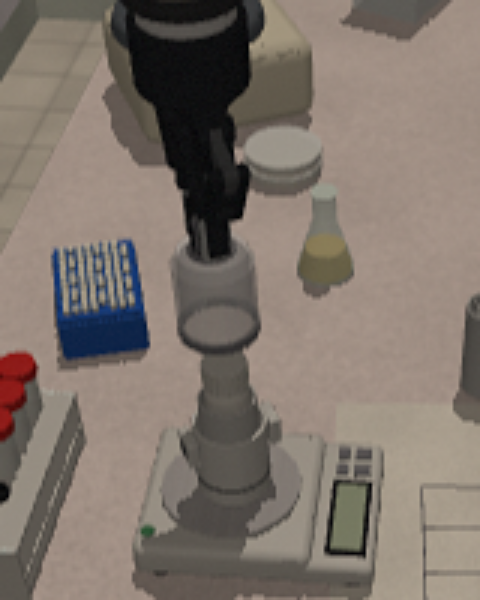

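View pics/w15.png

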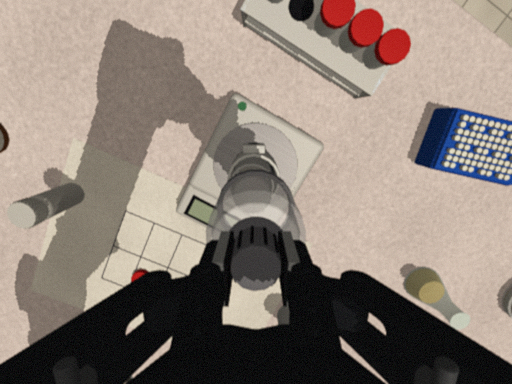

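Both the side camera and the TCP say to shift by about (−0.7, +2.3) mm. I'll correct by that and lower.

>>> play_rows --pt "-0.7 2.3 0 0 0 0 18" --pt "-0.7 2.3 -8 0 0 0 18" --pt "-0.7 2.3 -16 0 0 0 18" --pt "-0.7 2.3 -24 0 0 0 18" --pt "-0.7 2.3 -32 0 0 0 18" --pt "-0.7 2.3 -40 0 0 0 18" --pt "-0.7 2.3 -48 0 0 0 18" --pt "-0.7 2.3 -52 0 0 0 18" --pt "-0.7 2.3 -52 0 0 0 18" --pt "-0.7 2.3 -52 0 0 0 18"

```text
clock: 31.4
tcp_pos: [0.6195, -0.0136, 0.24]
orientation: [3.027, 0.842, 0.0]
contact_force: [0.6, -0.0, -0.4]
grip_width: 0.0244
```

```bash
python3 - <<'E'
from h import *
from ab import cyl
o=r.get_obs(); print(o['tcp_pos'],o['orientation'],o['contact_force'],o['grip_width'])
f=grab('side','s16'); cv2.imwrite('pics/s16c.png',cv2.resize(f['color'][40:240,140:300],None,fx=3,fy=3))
P=world(f).reshape(-1,3)
print('bucket',cyl(P,.616,-.0145,.031,.055,.09)); print('cap',cyl(P,.616,-.0145,.031,.168,.185),cyl(P,.616,-.0145,.031,.185,.22))
E
```

```text
[ 0.6195011  -0.01359857  0.23997666] [3.02657694e+00 8.42204879e-01 4.90733987e-04] [ 0.6249268  -0.01071606 -0.42499868] 0.024440400266331288
bucket (234, array([ 0.61604061, -0.0150935 ]), np.float64(0.0006028433995915669))
cap (148, array([ 0.61672913, -0.01332816]), np.float64(0.0006597552407820138)) (306, array([ 0.6167345 , -0.01358604]), np.float64(0.0006915927944807082))
```

View pics/s16c.png

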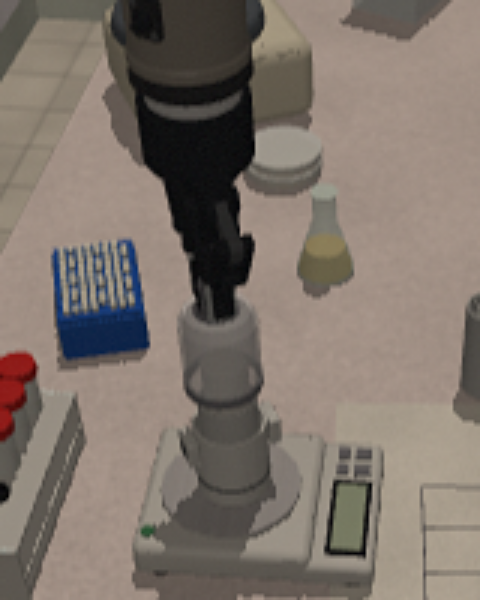

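>>> play_rows --pt "-0.6 -1.4 0 0 0 0 18" --pt "-0.6 -1.4 -6 0 0 0 18" --pt "-0.6 -1.4 -12 0 0 0 18" --pt "-0.6 -1.4 -18 0 0 0 18" --pt "-0.6 -1.4 -24 0 0 0 18" --pt "-0.6 -1.4 -30 0 0 0 18" --pt "-0.6 -1.4 -34 0 0 0 18" --pt "-0.6 -1.4 -34 0 0 0 18" --pt "-0.6 -1.4 -34 0 0 0 18"

```text
clock: 32.35
tcp_pos: [0.6188, -0.015, 0.2058]
orientation: [-3.027, -0.842, -0.0]
contact_force: [-1.1, 0.5, -0.7]
grip_width: 0.0241
```

```bash
python3 - <<'E'
from h import *
from ab import cyl
o=r.get_obs(); print(o['tcp_pos'],o['orientation'],o['contact_force'],o['grip_width'])
f=grab('side','s17'); cv2.imwrite('pics/s17c.png',cv2.resize(f['color'][60:240,140:300],None,fx=3.3,fy=3.3))
P=world(f).reshape(-1,3)
print('bucket',cyl(P,.616,-.0145,.031,.055,.09)); print('cap',cyl(P,.616,-.0145,.031,.133,.155),cyl(P,.616,-.0145,.031,.155,.19))
E
```

```text
[ 0.61879327 -0.01500509  0.2058217 ] [-3.02654811e+00 -8.42160685e-01 -7.09454127e-05] [-1.11906883  0.52596069 -0.69572707] 0.024133650798479223
bucket (234, array([ 0.6160888, -0.0149774]), np.float64(0.0007065529060326977))
cap (176, array([ 0.61577083, -0.0146333 ]), np.float64(0.0006172483726020993)) (294, array([ 0.61584869, -0.0148974 ]), np.float64(0.0006947667451280212))
```

View pics/s17c.png

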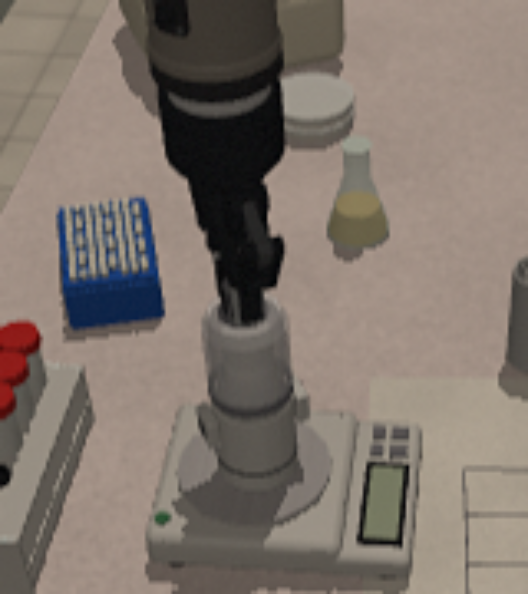

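The cap and bucket axes now agree within 0.4 mm. Final lowering.

>>> play_rows --pt "0 0 -2 0 0 0 18" --pt "0 0 -4 0 0 0 18" --pt "0 0 -6 0 0 0 18" --pt "0 0 -6.5 0 0 0 18" --pt "0 0 -6.5 0 0 0 18"

```text
clock: 32.9
tcp_pos: [0.6187, -0.0151, 0.1992]
orientation: [-3.027, -0.842, 0.0]
contact_force: [0.1, 0.6, -1.1]
grip_width: 0.0247
```

>>> play_rows --pt "0 0 -1 0 0 0 18" --pt "0 0 -1 0 0 0 18"

```text
clock: 33.1
tcp_pos: [0.6188, -0.015, 0.1983]
orientation: [3.027, 0.842, 0.0]
contact_force: [-0.7, 0.2, -0.8]
grip_width: 0.0242
```

>>> play_rows --pt "0 0 -1 0 0 0 18" --pt "0 0 -1 0 0 0 18"

```text
clock: 33.3
tcp_pos: [0.6189, -0.015, 0.1976]
orientation: [3.026, 0.842, 0.001]
contact_force: [-0.4, 0.4, 1.9]
grip_width: 0.0246
```

>>> play_rows --pt "0 0 -1 0 0 0 18" --pt "0 0 -1 0 0 0 18"

```text
clock: 33.5
tcp_pos: [0.619, -0.015, 0.1968]
orientation: [3.026, 0.842, 0.001]
contact_force: [-2.3, -0.1, 4.9]
grip_width: 0.0244
```

>>> play_rows --pt "0 0 1 0 0 0 18" --pt "0 0 1 0 0 0 35" --pt "0 0 1 0 0 0 50" --pt "0 0 1 0 0 0 60" --pt "0 0 1 0 0 0 60" --pt "0 0 20 0 0 0 60" --pt "0 0 55 0 0 0 60" --pt "0 0 90 0 0 0 60" --pt "0 0 110 0 0 0 60" --pt "0 0 110 0 0 0 60"

```text
clock: 34.5
tcp_pos: [0.6205, -0.0147, 0.31]
orientation: [3.025, 0.842, 0.01]
contact_force: [0.5, 0.1, -0.1]
grip_width: 0.0599
```

```bash
python3 - <<'E'
from h import *
from ab import cyl
o=r.get_obs(); print(o['tcp_pos'],o['contact_force'],o['grip_width'])
f=grab('side','s18'); cv2.imwrite('pics/s18c.png',cv2.resize(f['color'][100:260,140:300],None,fx=3.3,fy=3.3));g=grab('wrist','w18');cv2.imwrite('pics/s18.png',f['color'])
P=world(f).reshape(-1,3)
print('bucket',cyl(P,.616,-.0145,.031,.055,.09)); print('cap',cyl(P,.616,-.0145,.031,.128,.15),cyl(P,.616,-.0145,.031,.15,.185))
for p in(P,world(g).reshape(-1,3)):
  Q=p[(p[:,2]>.21)&(p[:,2]<.23)&(np.hypot(p[:,0]-.618,p[:,1]+.014)<.02)]; print('knob',len(Q),np.percentile(Q[:,2],[50,90]),cv2.minEnclosingCircle(Q[:,:2].astype(np.float32)))
E
```

```text
[ 0.62045571 -0.01467243  0.30998792] [ 0.45249678  0.05286951 -0.06162855] 0.059944233489282454
bucket (228, array([ 0.61604422, -0.01494441]), np.float64(0.0006489613415554211))
cap (175, array([ 0.61578159, -0.01498826]), np.float64(0.0006308731298568307)) (294, array([ 0.61593416, -0.01494615]), np.float64(0.0006318061118816189))
knob 106 [0.2196436  0.22165622] ((0.6154691576957703, -0.012118203565478325), 0.014223427511751652)
knob 731 [0.2210277  0.22201802] ((0.6185867786407471, -0.01461122464388609), 0.014009971171617508)
```

View pics/s18c.png

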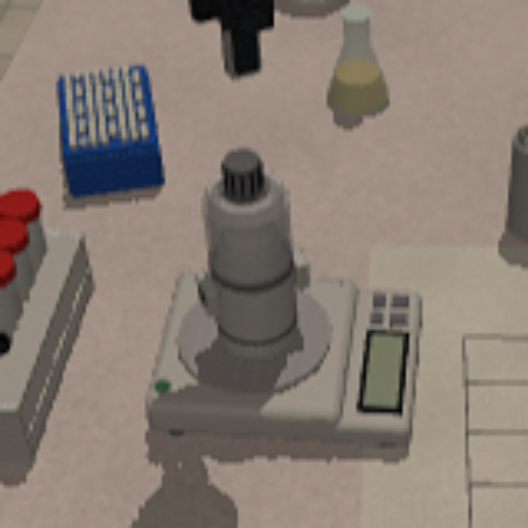

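View pics/w18.png

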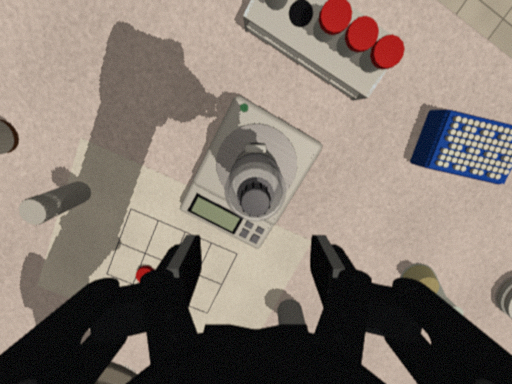

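View pics/s18.png

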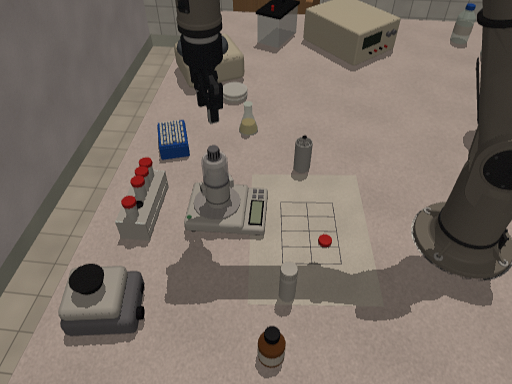

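The stack stands level and the cap is seated: the knob's top is at .2215 against .221 expected. The other objects are undisturbed and the empty bottle is upright at (288,282). Handing in.

```bash
python3 -c "
from bench import r
print(r.get_obs()['clock']); print(r.hand_in())"
```

```text
34.6
the job is handed in; nothing more can be done
None
```

The centrifuge load is made up on the balance and handed in at about 35 s: bucket, single-bore adapter, full bottle, then domed cap. Each piece was seated before the next went in.

- **Bucket:** it stands in the middle of the pan. My pan fits put the centring within about 3 mm. The side camera's pan fit disagreed by up to 8 mm in y, which I put down to the shadowed pan edge.
- **Adapter:** its rim is at z ≈ 0.150 m, the fully home height.
- **Bottle:** the one I lifted weighed about 1.9 N (roughly 190 g), so it is the full one. I did not lift the other bottle to compare. Its top in the adapter was at z ≈ 0.186 m, as expected.
- **Cap:** the knob's top is at z ≈ 0.2215 m against 0.221 m expected. The cap is in line with the bucket to about 0.3 mm and shows no tilt.

In the last pictures the empty bottle is still upright. The four-tube insert, flask and amber bottle were never touched. The gripper was open and well clear.

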